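# Clear the tile-cutting bed

## Robot

A 6-joint arm with a two-finger parallel gripper is mounted at the origin on the work surface. World frame = base frame: x ahead of the robot, y to its left, z up, the work surface at z = 0. Lengths are in m, angles in rad, forces in N, time in s.
With the tool pointing down it reaches from about 0.35 to 0.8 m from the base axis. Payload 7.3 kg.
Tool frame: the origin (TCP) lies midway between the tips of the shut fingers; the grasp point (between the pads) lies behind it (bot.grip_point_offset is the z of the grasp point in the tool frame, in m); z points along the fingers, y is the line along which they close (so a half turn about z gives the same grasp; the last joint's range is limited). The gripper opens to 85 mm and grips with 20 to 120 N. Pads are 22 mm wide; open, the fingers measure 114 mm over their backs; the gripper's body (76 mm by 85 mm) begins 54 mm behind the grasp point. The pads swing forward as they close: fully open they stand 13 mm farther back than shut.
Start: joints at [1.199, 0.342, 1.524, -0, 1.275, -0.146], TCP at [0.118, 0.512, 0.231] pointing down, gripper open.
Joint ranges: [-2.53, 2.53], [-0.77, 2.02], [0.04, 2.7], [-1, 4.14], [0.28, 2.66], [-3.11, 3.11]. Speed limits (rad/s): [2.57, 2.57, 3.14, 3.14, 3.14, 3.14].

## Interface

Orientations are given as [roll, pitch, yaw] about the fixed x, y, z axes, in that order (R = Rz(yaw) Ry(pitch) Rx(roll)).
In Python, from rig import bot gives the robot as it stands. The module is installed in compiled form; this text tells all that it offers.
- The arm moves only by the tool apply_moves, never from a script. Its argument "commands" is a list that holds one entry, the list of rows, each a list of 6 numbers: the shift along the tool's x, y, z in mm, then the turn, a rotation vector about the tool's x, y, z in rad. A call has 1 to 12 rows; each row is the pose to reach, as a shift and turn from the pose commanded when the call began, along the tool's axes at that moment; what a row does not reach only later rows make up. A row lasts 1/12 s, in which the tool goes at most 41.7 mm and 7.16 degrees, less where a joint would pass 70% of its speed; a pose out of reach is approached as far as the arm can. A call with a gripper value outside its range is refused whole. "gripper" is the opening, from 0 (shut) to 1 (fully open), set as the call begins (left out, the last holds). The fingers move at their own pace and stop on an object; "newtons" is the grip in N (left out, the last holds). Time passes only in rows, so rows that repeat a pose let the fingers close. It gives the time, the measured TCP pose, the force, the opening and the grip force at its end, in the units of the state.
- bot.get_state(): the state, without advancing time (a new reading comes with each control period).
- bot.read_camera(name): name is "scene" or "top" or "wrist"; returns the picture (400x640x3 uint8, red, green, blue); there is no depth.
- bot.camera_info(name): a dict with "fx", "fy", "cx", "cy" (pixels), "k1" (the pictures are not rectified: a ray, as slopes to the right and down, at radius r is drawn at 1 + k1 r^2 times it, then the intrinsics apply), "cam_to_world" (4x4, takes a point from camera to world coordinates); the wrist camera has in their place "tool_from_camera" (4x4, takes a point from camera to tool coordinates, whose origin is the TCP and whose axes are the flange's). Camera axes: x right, y up, looking along -z (the intrinsics and any distortion apply to the point x, -y, -z); pixel columns grow to the right and rows downward; lengths in m; the calibration is good to about 2 mm. A picture is of the moment at which its call begins: read the wrist's pose just before it. camera_info takes no time and is no camera call.
- bot.sign_off(): hands the job in; it is judged then, once.
The state is a dict: "clock": time; "joints": joint angles; "qd": joint speeds; "joint_efforts": joint torques, N m; "eef_pos": TCP position; "ee_rot": TCP orientation; "contact_force": force on the tool from outside, world axes, zero at the start; "torque": the same for the moment, N m; "grip_width": finger opening in m; "grip_force": force on a finger pad.
Only numpy, scipy, OpenCV 4.12 (cv2) and the standard library are available. Lean on these libraries where they do the work, as an engineer would, in place of code of your own. Each camera call takes 0.05 s, during which the arm holds its last target. There are 200 camera calls.

## Task

Clear the tile-cutting bed: lift the two finished blue tiles off it and lay them gently and flat on the stack of white tiles, one on the other or side by side; lever up the yellow cover of the waste box with the putty knife's blade under its lip and swing the cover right back, then sweep all the white offcuts off the bed into the box with the float - they are sharp, so touch them with neither the gripper nor the knife. When all of them are in the box shut the cover fully and leave the knife and the float lying where you found them, without disturbing the other things on the bench.

Things in the scene. Friction and masses are not known exactly. Their poses are not given: they have to be found in the camera images.
- station: tile-cutting station, fixed; origin on the table under the middle of the edge between bed and waste box; x across the bed away from the robot, y along the bed, z up. Bed: grey block with orange ribs, x -76..76 mm, y 0..280, top at z 80; two aluminium rails (18 mm wide, inner faces x = -58 and 58, y 0..190) stand 12 mm above it; no rail at the box end (y = 0)
- slot (a point): middle of the slot under the cover's lip, at its mouth, station (-94, -76, 74) mm. The slot lies between the lip and an aluminium ledge below it, faces the robot (station -x), is 12 mm high (z 68..80), 22 mm deep and 146 mm wide
- cover (a joint): angle of the yellow cover (plate 166 x 146 x 8 mm, 150 g): 0 shut, 1.65 fully back just past upright. It is hinged on the box's far (+x) rim and turns upward about the station's y axis. Stiff friction hinge (0.22 N m): about 2 N at the lip lifts it, and it stays where it is left at any angle
- cover_lip (a point): middle of the front lower edge of the cover's lip, 166 mm from the hinge; moves with the cover. Shut, it is at station (-94, -76, 80) mm
- cover_hinge (a point): middle of the cover's hinge line (which runs along station y), at station (72, -76, 80) mm; fixed; the cover's underside passes through it
- box_in (a point): centre of the waste box's inner floor, at station (0, -73, 6) mm. Open-topped dark steel box, inside station x -66..66, y -146..0, rim at z 80; shut at the start by the yellow cover, whose lip juts 22 mm over the box's robot side
- tile0: finished blue border tile 50 (x) x 100 (y) x 14 mm, about 160 g, origin under its centre; lies flat on the bed's end away from the box, beyond the ends of the rails, under tile1
- tile1: finished blue border tile 50 (x) x 100 (y) x 14 mm, about 160 g, origin under its centre; lies flat on tile0
- stack: fixed stack of square white tiles, 120 x 120 mm, its top 37.5 mm above the table; origin at the table under its centre
- knife: stiff putty knife lying on the table, about 90 g. Origin under the grip point; x points to the blade tip. Red handle from x = -90 to +20 mm, 24 mm wide (y), 28 mm high; thin flat steel blade, 44 mm wide and 3 mm thick, from the handle to its tip at x = +80 mm, mid-height 14 mm above the underside
- float: tiler's float standing on the table, about 200 g: green pad 100 (x) x 40 (y) x 16 mm, above it a wooden handle 84 (x) x 24 (y) mm from z = 30 to 60 mm. Origin under the pad's centre
- muffs: yellow ear muffs lying on the table, bystander, about 75 mm high and 120 mm wide
- mallet: black rubber mallet with wooden handle, bystander, head 100 x 60 mm, 260 mm long
- level: yellow spirit level standing on edge beyond the station, bystander, 250 x 24 x 50 mm
- chip0: white tile offcut 24 (x) x 60 (y) x 9 mm, 35 g, origin under its centre; starts flat on the bed between the rails; three to six of the six offcuts are present
- chip1: white tile offcut 24 (x) x 60 (y) x 9 mm, 35 g, origin under its centre; starts flat on the bed between the rails; three to six of the six offcuts are present
- chip2: white tile offcut 24 (x) x 60 (y) x 9 mm, 35 g, origin under its centre; starts flat on the bed between the rails; three to six of the six offcuts are present
- chip3: white tile offcut 24 (x) x 60 (y) x 9 mm, 35 g, origin under its centre; starts flat on the bed between the rails; three to six of the six offcuts are present
- chip4: white tile offcut 24 (x) x 60 (y) x 9 mm, 35 g, origin under its centre; starts flat on the bed between the rails; three to six of the six offcuts are present
- chip5: white tile offcut 24 (x) x 60 (y) x 9 mm, 35 g, origin under its centre; starts flat on the bed between the rails; three to six of the six offcuts are present

How it is judged:
On the way, in this order (a step that is already met when the one before it is completed fails the run):
1. the cover is raised past 0.3 rad by the knife, fingers off the cover (value of joint cover above 0.3 rad and contact force between knife and cover above 0.1 N and contact force between the fingers and cover below 0.1 N), for 0.1 s.
2. the cover is swung right back (past 1.3 rad) (value of joint cover above 1.3 rad), for 0.2 s.
3. all offcuts are in the waste box, the cover still open (z of chip0 in the frame of station between -0.005 and 0.075 m and y of chip0 in the frame of station between -0.15 and 0 m and x of chip0 in the frame of station between -0.07 and 0.07 m and z of chip1 in the frame of station between -0.005 and 0.075 m and y of chip1 in the frame of station between -0.15 and 0 m and x of chip1 in the frame of station between -0.07 and 0.07 m and z of chip2 in the frame of station between -0.005 and 0.075 m and y of chip2 in the frame of station between -0.15 and 0 m and x of chip2 in the frame of station between -0.07 and 0.07 m and z of chip3 in the frame of station between -0.005 and 0.075 m and y of chip3 in the frame of station between -0.15 and 0 m and x of chip3 in the frame of station between -0.07 and 0.07 m and z of chip4 in the frame of station between -0.005 and 0.075 m and y of chip4 in the frame of station between -0.15 and 0 m and x of chip4 in the frame of station between -0.07 and 0.07 m and z of chip5 in the frame of station between -0.005 and 0.075 m and y of chip5 in the frame of station between -0.15 and 0 m and x of chip5 in the frame of station between -0.07 and 0.07 m and value of joint cover above 0.6 rad), for 0.2 s.
At the end, for the whole second after the job is handed in: All offcuts lie in the box below its rim; the cover is shut (within 0.06 rad); both blue tiles lie flat and still on the stack, centres within 45 mm of its centre; knife and float lie level (within 0.1 rad), still and within 60 mm of where they started (z of chip0 in the frame of station between -0.005 and 0.075 m and y of chip0 in the frame of station between -0.15 and 0 m and x of chip0 in the frame of station between -0.07 and 0.07 m and z of chip1 in the frame of station between -0.005 and 0.075 m and y of chip1 in the frame of station between -0.15 and 0 m and x of chip1 in the frame of station between -0.07 and 0.07 m and z of chip2 in the frame of station between -0.005 and 0.075 m and y of chip2 in the frame of station between -0.15 and 0 m and x of chip2 in the frame of station between -0.07 and 0.07 m and z of chip3 in the frame of station between -0.005 and 0.075 m and y of chip3 in the frame of station between -0.15 and 0 m and x of chip3 in the frame of station between -0.07 and 0.07 m and z of chip4 in the frame of station between -0.005 and 0.075 m and y of chip4 in the frame of station between -0.15 and 0 m and x of chip4 in the frame of station between -0.07 and 0.07 m and z of chip5 in the frame of station between -0.005 and 0.075 m and y of chip5 in the frame of station between -0.15 and 0 m and x of chip5 in the frame of station between -0.07 and 0.07 m and value of joint cover below 0.06 rad and horizontal distance between each of tile0, tile1 and stack below 0.045 m and height (world z) of tile0 between 0.034 and 0.056 m and angle between each of tile0, tile1's own z axis and vertical below 0.08 rad and linear speed of each of tile0, tile1, knife, float below 0.02 m/s and height (world z) of tile1 between 0.034 and 0.056 m and distance of each of knife, float from where it was at the start of the episode below 0.06 m and angle between each of knife, float's own z axis and vertical below 0.1 rad); the robot touches nothing.
It fails at once if an offcut is touched by the gripper (over 0.5 N) (contact force between the fingers and chip0 above 0.5 N or contact force between the fingers and chip1 above 0.5 N or contact force between the fingers and chip2 above 0.5 N or contact force between the fingers and chip3 above 0.5 N or contact force between the fingers and chip4 above 0.5 N or contact force between the fingers and chip5 above 0.5 N).
It fails at once if an offcut is pushed with the knife (over 0.5 N) (contact force between knife and chip0 above 0.5 N or contact force between knife and chip1 above 0.5 N or contact force between knife and chip2 above 0.5 N or contact force between knife and chip3 above 0.5 N or contact force between knife and chip4 above 0.5 N or contact force between knife and chip5 above 0.5 N).
It fails at once if a blue tile is dropped (falls freely from more than about 20 mm) ((contact force between the fingers and tile0 below 0.01 N and linear speed of tile0 above 0.6 m/s) or (contact force between the fingers and tile1 below 0.01 N and linear speed of tile1 above 0.6 m/s)).
It fails at once if a bystander (ear muffs, mallet, spirit level) is moved more than 30 mm (distance of any of muffs, mallet, level from where it was at the start of the episode above 0.03 m).
Of chip0, chip1, chip2, chip3, chip4, chip5 only 3 to 6 are there at a start; the rules pass over those that are not, and their reading is None.
At some moment in a run one of chip0, chip1, chip2, chip3, chip4, chip5 may be knocked a few centimetres aside while the robot is not near it.
It also fails if it takes over 192 s, if anything falls off the work surface, if the arm or the gripper's body presses on something with over 40 N, if the wrist force passes 120 N, or if a joint passes its speed limit or range.

## Working session

There is one attempt and no reset: what is moved stays moved. The work goes in short steps, Python scripts to look and compute and a tool call to move; the robot and the scene stay as the last step left them, time stands still between calls to the robot, and variables do not carry over. Pictures are saved under pics/ and viewed, at most 14 in all, crops included, and the job is handed in when it is done.

Besides the shell and the picture viewer there is one more tool, called after "Emit:" as name(argument=value, ...) on one line, values as JSON. apply_moves: Moves the arm, as the interface text tells. Its arguments: {"type":"object","properties":{"commands":{"type":"array"},"gripper":{"type":"number"},"newtons":{"type":"number"}},"required":["commands"]}

```bash
mkdir -p pics
python3 - <<'E'
from rig import bot
import cv2,numpy as np
print(bot.get_state(), bot.grip_point_offset)
for n in("scene","top"):
    im=bot.read_camera(n); cv2.imwrite(f"pics/{n}0.png",im[:,:,::-1]); print(n,bot.camera_info(n))
print(bot.camera_info("wrist"))
E
```

```text
{'clock': 0.0, 'joints': array([ 1.19902247e+00,  3.42711209e-01,  1.52505547e+00,  1.17342823e-05,
        1.27538667e+00, -1.45956014e-01]), 'qd': array([ 0.000397  , -0.00077949,  0.00113354,  0.00185538,  0.00015215,
        0.00156681]), 'joint_efforts': array([ 1.63484667e-03, -4.33679903e+01, -2.46021348e+01,  2.56192618e-05,
        7.72065920e-03, -3.75067955e-06]), 'eef_pos': array([0.11734957, 0.51129178, 0.23061851]), 'ee_rot': array([-3.14005019e+00, -2.38085599e-04,  2.91577120e+00]), 'contact_force': array([0.35172113, 0.10772603, 0.12478826]), 'torque': array([ 0.00841685,  0.00052819, -0.04663557]), 'grip_force': 0.0, 'grip_width': 0.085068899984253} -0.0187
scene {'fx': 428.0154911184572, 'fy': 428.0154911184572, 'cx': 318.0805982039954, 'cy': 203.71886764543495, 'k1': -0.001624737762285595, 'cam_to_world': array([[-4.85397668e-01, -5.32770820e-01,  6.93213067e-01,
         1.52951988e+00],
       [ 8.74293119e-01, -2.95059005e-01,  3.85424086e-01,
         5.14038546e-01],
       [-8.03948930e-04,  7.93155367e-01,  6.09018815e-01,
         9.16204277e-01],
       [
[... 272 characters left out ...]
3773 ,  0.460249  ],
       [-0.99990288,  0.01225353,  0.00663879, -0.01530369],
       [ 0.00790418,  0.10629076,  0.99430367,  1.23454358],
       [ 0.        ,  0.        ,  0.        ,  1.        ]])}
{'fx': 336.44236266440726, 'fy': 336.44236266440726, 'cx': 320.1140596759511, 'cy': 200.66524845441398, 'k1': -0.052751271357548674, 'tool_from_camera': array([[ 4.48573928e-04,  9.64212548e-01,  2.65130084e-01,
         6.74888368e-02],
       [ 9.99999588e-01, -6.41906747e-04,  6.42555512e-04,
         8.27834584e-04],
       [ 7.89748877e-04,  2.65129686e-01, -9.64212438e-01,
        -1.43624722e-01],
       [ 0.00000000e+00,  0.00000000e+00,  0.00000000e+00,
         1.00000000e+00]])}
```

View pics/top0.png

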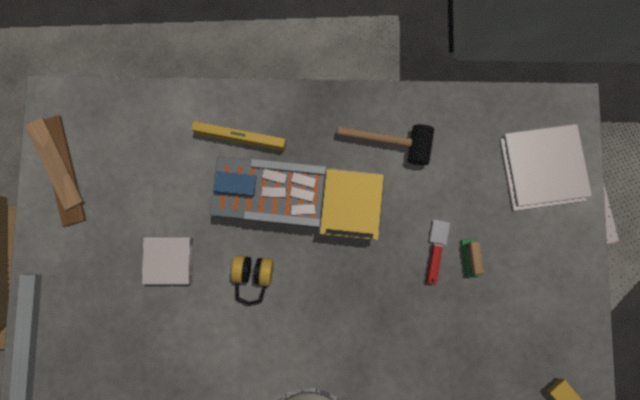

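View pics/scene0.png

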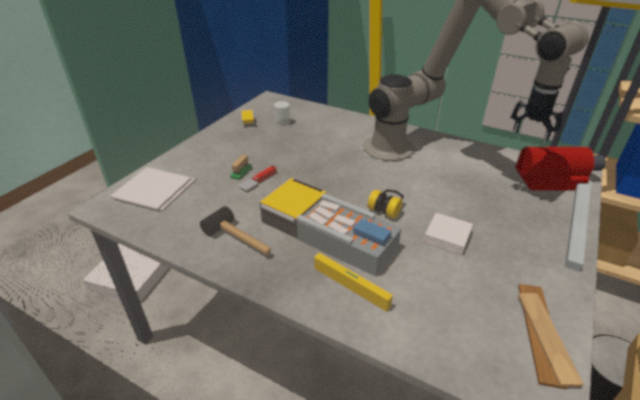

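Top view: the bed's tiles are at (235,183), the cover at (352,203), and there are five chips around (270–305,175–210). The stack is at (166,261), muffs at (252,272), knife at (437,250), float at (473,258), mallet at (420,145) and level at (238,136). Next I'll measure these.

```bash
cat > h.py <<'E'
from rig import bot
import cv2,numpy as np
from scipy.spatial.transform import Rotation as R
def T_of(s):
    T=np.eye(4);T[:3,:3]=R.from_euler('xyz',s['ee_rot']).as_matrix();T[:3,3]=s['eef_pos'];return T
def cam(n,s=None):
    c=bot.camera_info(n)
    M=c['cam_to_world'] if n!='wrist' else T_of(s or bot.get_state())@c['tool_from_camera']
    K=np.array([[c['fx'],0,c['cx']],[0,c['fy'],c['cy']],[0,0,1]]);return M,K,np.array([c['k1'],0,0,0.])
def cast(C,px,z):
    M,K,d=C
    p=cv2.undistortPoints(np.array(px,float).reshape(-1,1,2),K,d)[:,0]
    r=np.c_[p[:,0],-p[:,1],-np.ones(len(p))]@M[:3,:3].T;o=M[:3,3]
    return o+r*((z-o[2])/r[:,2])[:,None]
def proj(C,P):
    M,K,d=C
    q=(np.atleast_2d(P)-M[:3,3])@M[:3,:3]*[1,-1,-1]
    return cv2.projectPoints(q,np.zeros(3),np.zeros(3),K,d)[0][:,0]
def blobs(im,lo,hi,amin=30):
    hsv=cv2.cvtColor(im,cv2.COLOR_RGB2HSV);m=cv2.inRange(hsv,np.array(lo),np.array(hi))
    cs=cv2.findContours(m,cv2.RETR_EXTERNAL,cv2.CHAIN_APPROX_NONE)[0]
    return [c for c in cs if cv2.contourArea(c)>=amin]
E
cat > meas.py <<'E'
from h import *
im=cv2.cvtColor(cv2.imread('pics/top0.png'),cv2.COLOR_BGR2RGB)
C=cam('top')
def rep(nm,lo,hi,z,amin=30):
    for c in blobs(im,lo,hi,amin):
        (u,v),_,_=cv2.minAreaRect(c)
        w=cast(C,c.reshape(-1,2),z)[:,:2].astype(np.float32)
        r=cv2.minAreaRect(w*1000)
        print(nm,'px',np.round((u,v)),'ctr',np.round(r[0],1),'size',np.round(r[1],1),'ang',round(r[2],1))
rep('yellow',(18,120,80),(35,255,255),.088)
rep('blue',(95,90,40),(125,255,255),.108)
rep('red',(0,150,80),(6,255,255),.02);rep('red',(172,150,80),(180,255,255),.02)
rep('green',(45,100,30),(85,255,255),.016)
rep('wood',(8,70,80),(17,200,255),.06)
rep('orange',(3,150,80),(17,255,255),.08)
rep('white37',(0,0,150),(180,40,255),.0375)
rep('white89',(0,0,150),(180,40,255),.089)
E
python3 meas.py
```

```text
yellow px [565. 395.] ctr [ 126.8 -620.4] size [60.6 49.6] ang 40.4
yellow px [265. 271.] ctr [415.9 111. ] size [30.7 65.9] ang 84.9
yellow px [237. 268.] ctr [423.3 182. ] size [27.4 65.3] ang 82.1
yellow px [351. 204.] ctr [ 587.9 -102.1] size [145.9 163.7] ang 84.7
yellow px [239. 135.] ctr [762.  187.9] size [243.2  25.2] ang 79.6
blue px [235. 183.] ctr [632.7 190.4] size [96.5 51.1] ang 86.1
red px [434. 265.] ctr [ 435.1 -326.4] size [22.  98.1] ang 79.6
green px [466. 257.] ctr [ 456.3 -411.3] size [26.5 93.2] ang 87.0
wood px [  2. 338.] ctr [243.4 763.5] size [48.5 12.3] ang 4.9
wood px [477. 258.] ctr [ 455.7 -425.2] size [79.4 23.4] ang 6.7
wood px [  9. 247.] ctr [470.2 767.2] size [207.7  19.4] ang 0.4
wood px [274. 205.] ctr [584.8  95.4] size [14.3 42.3] ang 85.0
wood px [248. 204.] ctr [587.6 162.5] size [14.3 34.1] ang 85.3
wood px [235. 203.] ctr [590.1 196. ] size [14.1 34.6] ang 84.7
wood px [222. 201.] ctr [592.4 229.6] size [14.3 34.7] ang 85.7
wood px [261. 203.] ctr [589.3 128.8] size [14.1 46.4] ang 84.3
wood px [264. 183.] ctr [642.  124.2] size [21. 13.] 
[... 653 characters left out ...]
 [60.5 22.4] ang 74.6
white37 px [274. 176.] ctr [665.5  99.7] size [58.9 21.4] ang 76.5
white37 px [546. 166.] ctr [ 699.7 -623.5] size [205.9 209.6] ang 8.4
white89 px [166. 260.] ctr [441.5 358.8] size [108.5 110.2] ang 0.7
white89 px [303. 208.] ctr [573.8  19.8] size [22.8 55.4] ang 0.7
white89 px [608. 218.] ctr [ 559.6 -747. ] size [119.4  24.1] ang 11.0
white89 px [302. 193.] ctr [612.   23.6] size [57.1 21. ] ang 76.6
white89 px [273. 191.] ctr [617.3  96.2] size [20.4 55.6] ang 0.7
white89 px [303. 179.] ctr [647.9  20.5] size [57.9 21.5] ang 74.6
white89 px [274. 176.] ctr [656.7  94.7] size [56.3 20.5] ang 76.5
white89 px [546. 166.] ctr [ 689.4 -597.3] size [197.  200.6] ang 8.4
```

```bash
python3 -c "
import cv2
a=cv2.imread('pics/top0.png')
cv2.imwrite('pics/crop0.png',cv2.resize(a[145:245,205:395],None,fx=4,fy=4,interpolation=cv2.INTER_CUBIC))"
```

```text
(no output)
```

View pics/crop0.png

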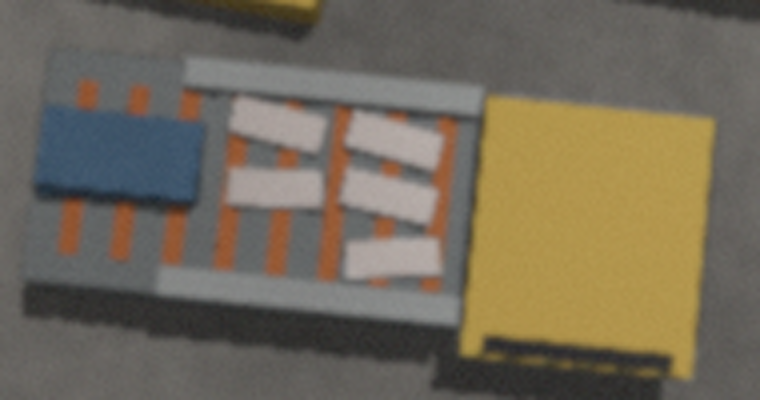

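```bash
cat >> h.py <<'E'
YAW=np.radians(-5.3);O=np.array([.6059,-.0274])
def S2W(p):
    p=np.array(p,float)/1000;c,s=np.cos(YAW),np.sin(YAW)
    return np.array([O[0]+c*p[0]-s*p[1],O[1]+s*p[0]+c*p[1],p[2]])
def W2S(w):
    w=np.asarray(w);c,s=np.cos(YAW),np.sin(YAW);d=w[:2]-O
    return np.round(np.array([c*d[0]+s*d[1],-s*d[0]+c*d[1],w[2]])*1000,1)
def go(xyz,yaw,roll=np.pi,pitch=0):
    s=bot.get_state();T=T_of(s);Rt=R.from_euler('xyz',[roll,pitch,yaw])
    d=T[:3,:3].T@(np.array(xyz)-T[:3,3])*1000
    rv=(R.from_matrix(T[:3,:3]).inv()*Rt).as_rotvec()
    print('d',np.round(d,1),'rv',np.round(rv,3),'rows>=',round(max(np.linalg.norm(d)/41.7,np.degrees(np.linalg.norm(rv))/7.16),1),'t',round(s['clock'],2))
def snap(n,f):
    s=bot.get_state();im=bot.read_camera(n);cv2.imwrite(f'pics/{f}.png',im[:,:,::-1]);return im,cam(n,s)
E
python3 - <<'E'
from h import *
im=cv2.imread('pics/top0.png');C=cam('top')
for p in [(-76,0,80),(76,0,80),(76,280,80),(-76,280,80),(58,190,92),(-58,190,92),(58,0,92),(-58,0,92),(-94,-3,88),(-94,-149,88),(72,-149,88)]:
    print(p,np.round((proj(C,S2W(p))[0]-[205,145])*4))
print(W2S([.6327,.1904,.108]))
for c in [(573.8,19.8),(612,23.6),(617.3,96.2),(647.9,20.5),(656.7,94.7)]: print(W2S([c[0]/1e3,c[1]/1e3,.089]))
go([.633,.190,.235],1.49)
E
```

```text
(-76, 0, 80) [455. 325.]
(76, 0, 80) [480.  89.]
(76, 280, 80) [45. 44.]
(-76, 280, 80) [ 15. 279.]
(58, 190, 92) [179.  82.]
(-58, 190, 92) [157. 264.]
(58, 0, 92) [477. 113.]
(-58, 0, 92) [458. 295.]
(-94, -3, 88) [457. 353.]
(-94, -149, 88) [689. 377.]
(72, -149, 88) [712. 117.]
[  6.6 219.3 108. ]
[-36.3  44.   89. ]
[ 1.4 51.3 89. ]
[-1.000e-01  1.241e+02  8.900e+01]
[37.4 51.6 89. ]
[ 39.3 126.3  89. ]
d [-574.5 -197.7   -4.2] rv [-1.000e-03  1.000e-03  1.426e+00] rows>= 14.6 t 0.1
```

Emit:
apply_moves(commands=[[[-100, -20, 0, 0, 0, 0.11], [-200, -60, 0, 0, 0, 0.22], [-300, -100, 0, 0, 0, 0.33], [-400, -135, -2, 0, 0, 0.45], [-500, -170, -4, 0, 0, 0.57], [-574, -198, -4, 0, 0, 0.7], [-574, -198, -4, 0, 0, 0.82], [-574, -198, -4, 0, 0, 0.94], [-574, -198, -4, 0, 0, 1.06], [-574, -198, -4, 0, 0, 1.18], [-574, -198, -4, 0, 0, 1.3], [-574, -198, -4, 0, 0, 1.42]]], gripper=1)

```text
clock: 1.1
eef_pos: [0.5433, 0.2467, 0.234]
ee_rot: [-3.141, 0.0, 1.49]
contact_force: [-0.3, 1.2, 0.9]
grip_width: 0.0854
grip_force: 0.0
```

Run:
```python
from h import *
s=bot.get_state();print(s['eef_pos'],s['ee_rot'],s['qd'])
go([.633,.190,.235],1.49)
```

```text
[0.54334892 0.2467472  0.23402943] [-3.14077662e+00  1.41214128e-04  1.48960299e+00] [-0.66435043  0.49200054 -0.80766023  0.00392907  0.31155185  0.76605013]
d [-49.3  94.   -1. ] rv [-0.001  0.    -0.   ] rows>= 2.5 t 1.1
```

Emit:
apply_moves(commands=[[[-25, 47, 0, 0, 0, 0], [-49, 90, 0, 0, 0, 0], [-49, 90, 0, 0, 0, 0], [-49, 90, 0, 0, 0, 0], [-49, 90, 0, 0, 0, 0]]])

```text
clock: 1.52
eef_pos: [0.6283, 0.1918, 0.2331]
ee_rot: [-3.139, 0.0, 1.494]
contact_force: [-0.5, 0.7, -0.4]
grip_width: 0.0855
grip_force: 0.0
```

Run:
```python
from h import *
s=bot.get_state();print(s['eef_pos'],s['ee_rot'])
im,C=snap('wrist','w1')
for c in blobs(im,(95,90,30),(125,255,255),400):
    w=cast(C,c.reshape(-1,2),.108)[:,:2].astype(np.float32)*1000
    r=cv2.minAreaRect(w);print(np.round(r[0],1),np.round(r[1],1),round(r[2],2))
```

```text
[0.62829056 0.19184383 0.23307314] [-3.13937866e+00  1.59761599e-04  1.49381207e+00]
[634.9 194.2] [102.5  52. ] 84.65
```

View pics/w1.png

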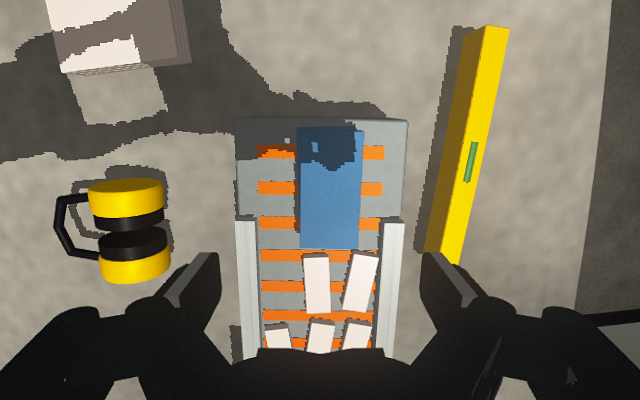

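Wrist view: the blue tile is centred at (330,187), the bed's end corners are about (236,118) and (408,121), and the rails start at (245,221) and (393,222). The chips are at (316,284), (360,282) and below. I'll refine the station pose from these.

Run:
```python
from h import *
s=bot.get_state();C=cam('wrist',s)
im=cv2.imread('pics/w1.png')
g=cast(C,[(237,118),(408,121)],.08)
r=cast(C,[(235,221),(256,222),(385,223),(405,223)],.092)
print('bed end',[W2S(p) for p in g],'rail',[W2S(p) for p in r])
go([.6345,.1935,.200],1.476)
cv2.imwrite('pics/w1c.png',cv2.resize(im[100:260,220:420],None,fx=4,fy=3.75))
```

```text
bed end [array([-72.3, 280. ,  80. ]), array([ 75.6, 280.1,  80. ])] rail [array([-75.3, 190.2,  92. ]), array([-56.4, 189.7,  92. ]), array([ 59.4, 190.8,  92. ]), array([ 77.4, 191.1,  92. ])]
d [ 1.2  7.  33.6] rv [-0.002 -0.     0.019] rows>= 0.8 t 1.57
```

View pics/w1c.png

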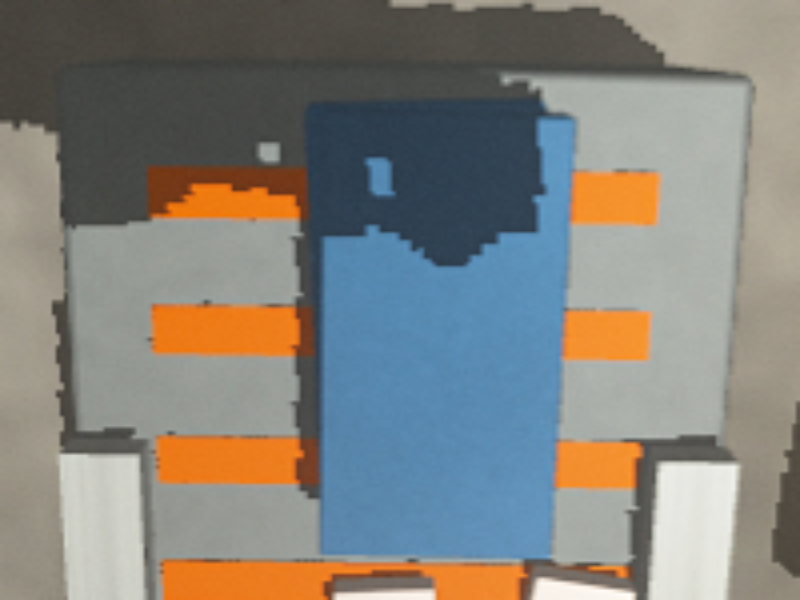

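Tile1 is centred near (634.5,193.5) mm at yaw 84.6°. The station frame fits to about 1 mm. Going down on tile1.

Emit:
apply_moves(commands=[[[1, 7, 30, 0, 0, -0.015], [1, 7, 60, 0, 0, 0.018], [1, 7, 90, 0, 0, 0.018], [1, 7, 110, 0, 0, 0.018], [1, 7, 125, 0, 0, 0.018], [1, 7, 135, 0, 0, 0.018], [1, 7, 140, 0, 0, 0.018], [1, 7, 140, 0, 0, 0.018]]])

```text
clock: 2.23
eef_pos: [0.6342, 0.194, 0.0939]
ee_rot: [-3.14, 0.0, 1.479]
contact_force: [-1.0, 0.9, 0.6]
grip_width: 0.0853
grip_force: 0.0
```

Emit:
apply_moves(commands=[[[0, 0, 0, 0, 0, 0], [0, 0, 0, 0, 0, 0], [0, 0, 0, 0, 0, 0], [0, 0, 0, 0, 0, 0], [0, 0, 0, 0, 0, 0], [0, 0, 0, 0, 0, 0], [0, 0, 0, 0, 0, 0]]], gripper=0.3, newtons=30)

```text
clock: 2.82
eef_pos: [0.6359, 0.1934, 0.0959]
ee_rot: [3.139, -0.001, 1.478]
contact_force: [-0.6, 0.2, 6.0]
grip_width: 0.0492
grip_force: 32.4
```

Emit:
apply_moves(commands=[[[0, 0, -10, 0, 0, 0], [0, 0, -30, 0, 0, 0], [0, 0, -50, 0, 0, 0], [0, 0, -50, 0, 0, 0]]])

```text
clock: 3.15
eef_pos: [0.6372, 0.1936, 0.1491]
ee_rot: [3.135, -0.002, 1.478]
contact_force: [0.9, 0.9, -1.5]
grip_width: 0.0488
grip_force: 31.7
```

```bash
sed -i 's/\[.6059,-.0274\]/[.6069,-.0274]/' h.py
python3 - <<'E'
from h import *
im,C=snap('wrist','w2')
go([.4410,.3760,.17],1.476); im,C=snap('top','t2')
for c in blobs(im,(95,90,40),(125,255,255),30):
    for z in (.094,.15): 
        r=cv2.minAreaRect(cast(C,c.reshape(-1,2),z)[:,:2].astype(np.float32)*1000);print(z,np.round(r[0],1),np.round(r[1],1),round(r[2],2))
E
```

```text
d [ 163.7 -211.4  -24. ] rv [ 0.005 -0.001  0.002] rows>= 6.4 t 3.2
0.094 [634.9 166.9] [58.6 45.7] 0.74
0.15 [626.3 158. ] [55.7 43.5] 0.74
```

View pics/w2.png

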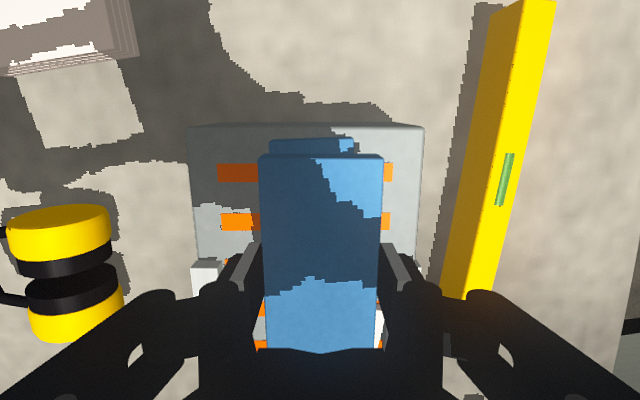

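Tile1 is held at (320,250), and tile0 is left below it at (310,145). Carrying tile1 to the stack.

Emit:
apply_moves(commands=[[[15, -18, 0, 0, 0, 0], [38, -48, 0, 0, 0, 0], [62, -80, 0, 0, 0, 0], [86, -112, 0, 0, 0, 0], [110, -143, 0, 0, 0, 0], [132, -172, 0, 0, 0, 0], [150, -196, 0, 0, 0, 0], [160, -208, 0, 0, 0, 0], [164, -212, 20, 0, 0, 0], [164, -212, 40, 0, 0, 0], [164, -212, 60, 0, 0, 0], [164, -212, 60, 0, 0, 0]]])

```text
clock: 4.25
eef_pos: [0.436, 0.3743, 0.0792]
ee_rot: [-3.134, 0.006, 1.478]
contact_force: [-1.5, -1.1, -2.8]
grip_width: 0.049
grip_force: 32.1
```

Run:
```python
from h import *
s=bot.get_state();print(s['eef_pos'],s['ee_rot'],s['contact_force'])
im,C=snap('wrist','w3'); im2,C2=snap('scene','s3')
hsv=cv2.cvtColor(im,cv2.COLOR_RGB2HSV)
go([.441,.376,.0405],1.478)
```

```text
[0.4359971  0.37433636 0.07915042] [-3.13360877  0.00631776  1.47835163] [-1.50967849 -1.09325093 -2.84393484]
d [ 0.7  2.6 42.6] rv [-0.003  0.002 -0.   ] rows>= 1.0 t 4.35
```

View pics/w3.png

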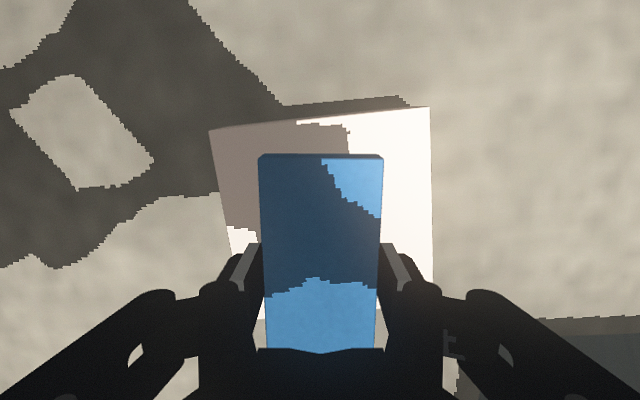

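The tile sits over the white stack, whose far corners are at (210,130) and (430,107). From these I'll get the stack centre.

Run:
```python
from h import *
s=bot.get_state();C=cam('wrist',s)
a,b=cast(C,[(210,130),(430,107)],.0375)[:,:2]; e=(b-a);L=np.linalg.norm(e);n=np.array([e[1],-e[0]])/L
c=(a+b)/2+n*.06; print(a,b,L,c, (a+b)/2-n*.06)
go([.441,.376,.0405],1.478)
```

```text
[0.38229784 0.43742259] [0.50414722 0.43855685] 0.1218546581762274 [0.44378103 0.37799232] [0.44266403 0.49798712]
d [ 0.7  2.6 42.6] rv [-0.003  0.002 -0.   ] rows>= 1.0 t 4.35
```

Emit:
apply_moves(commands=[[[2, 4, 10, 0, 0, 0], [2, 4, 18, 0, 0, 0], [2, 4, 25, 0, 0, 0], [2, 4, 30, 0, 0, 0], [2, 4, 34, 0, 0, 0], [2, 4, 36, 0, 0, 0], [2, 4, 38, 0, 0, 0], [2, 4, 38, 0, 0, 0]]])

```text
clock: 5.02
eef_pos: [0.4434, 0.3778, 0.0462]
ee_rot: [-3.141, 0.0, 1.478]
contact_force: [0.2, -0.7, -1.9]
grip_width: 0.0494
grip_force: 32.1
```

Emit:
apply_moves(commands=[[[0, 0, 2, 0, 0, 0], [0, 0, 3, 0, 0, 0], [0, 0, 4, 0, 0, 0], [0, 0, 4, 0, 0, 0]]])

```text
clock: 5.35
eef_pos: [0.4434, 0.3778, 0.0423]
ee_rot: [-3.142, -0.0, 1.478]
contact_force: [0.9, -0.2, -2.8]
grip_width: 0.0492
grip_force: 32.2
```

Emit:
apply_moves(commands=[[[0, 0, 1, 0, 0, 0], [0, 0, 1.5, 0, 0, 0], [0, 0, 2, 0, 0, 0], [0, 0, 2, 0, 0, 0]]])

```text
clock: 5.68
eef_pos: [0.4435, 0.3778, 0.0404]
ee_rot: [-3.142, -0.0, 1.478]
contact_force: [0.5, -0.6, -2.5]
grip_width: 0.0491
grip_force: 32.2
```

Emit:
apply_moves(commands=[[[0, 0, 0.7, 0, 0, 0], [0, 0, 1.4, 0, 0, 0], [0, 0, 2, 0, 0, 0], [0, 0, 2, 0, 0, 0]]])

```text
clock: 6.02
eef_pos: [0.4436, 0.3779, 0.0394]
ee_rot: [3.141, -0.0, 1.478]
contact_force: [-3.7, -2.2, 5.4]
grip_width: 0.0492
grip_force: 33.0
```

Emit:
apply_moves(commands=[[[0, 0, 0.5, 0, 0, 0], [0, 0, 1, 0, 0, 0], [0, 0, 1, 0, 0, 0], [0, 0, 1, 0, 0, 0]]])

```text
clock: 6.35
eef_pos: [0.4436, 0.3779, 0.0394]
ee_rot: [3.141, -0.001, 1.478]
contact_force: [-5.0, -3.0, 14.1]
grip_width: 0.0489
grip_force: 33.8
```

Emit:
apply_moves(commands=[[[0, 0, -1, 0, 0, 0], [0, 0, -1.5, 0, 0, 0], [0, 0, -1.5, 0, 0, 0], [0, 0, -1.5, 0, 0, 0], [0, 0, -1.5, 0, 0, 0]]], gripper=1)

```text
clock: 6.77
eef_pos: [0.4435, 0.3778, 0.0387]
ee_rot: [-3.141, 0.0, 1.478]
contact_force: [0.1, 0.3, 0.2]
grip_width: 0.0853
grip_force: 0.0
```

Emit:
apply_moves(commands=[[[0, 0, -10, 0, 0, 0], [0, 0, -40, 0, 0, 0], [0, 0, -80, 0, 0, 0], [-15, 20, -115, 0, 0, 0], [-40, 50, -150, 0, 0, 0], [-65, 80, -180, 0, 0, 0], [-90, 110, -190, 0, 0, 0], [-115, 140, -190, 0, 0, 0], [-140, 170, -190, 0, 0, 0], [-155, 190, -190, 0, 0, 0], [-166, 206, -190, 0, 0, 0], [-166, 206, -190, 0, 0, 0]]])

```text
clock: 7.77
eef_pos: [0.6358, 0.1894, 0.2288]
ee_rot: [3.141, 0.001, 1.473]
contact_force: [-0.3, -0.5, -0.2]
grip_width: 0.0855
grip_force: 0.0
```

Emit:
apply_moves(commands=[[[0, 0, 0, 0, 0, 0], [0, 0, 0, 0, 0, 0], [0, 0, 0, 0, 0, 0]]])

```text
clock: 8.02
eef_pos: [0.6322, 0.1946, 0.2293]
ee_rot: [-3.141, -0.0, 1.479]
contact_force: [0.2, 0.3, 0.4]
grip_width: 0.0852
grip_force: 0.0
```

Run:
```python
from h import *
s=bot.get_state();print(s['eef_pos'],s['ee_rot'])
im,C=snap('wrist','w4')
for c in blobs(im,(95,90,30),(125,255,255),400):
    r=cv2.minAreaRect(cast(C,c.reshape(-1,2),.094)[:,:2].astype(np.float32)*1000);print(np.round(r[0],1),np.round(r[1],1),round(r[2],2))
im,C=snap('top','t4')
for c in blobs(im,(95,90,30),(125,255,255),30):
    r=cv2.minAreaRect(cast(C,c.reshape(-1,2),.0515)[:,:2].astype(np.float32)*1000);print('top',np.round(r[0],1),np.round(r[1],1),round(r[2],2))
go([.634,.192,.084],1.478)
```

```text
[0.63224052 0.19461721 0.22931583] [-3.14137293e+00 -3.36851090e-04  1.47939849e+00]
[633.5 194.6] [99.9 49.6] 86.69
[469.5 339.6] [44.9 48.8] 83.82
top [636.3 185. ] [69.  47.7] 87.51
d [ -2.5   1.8 145.4] rv [ 0.    -0.     0.002] rows>= 3.5 t 8.12
```

View pics/w4.png

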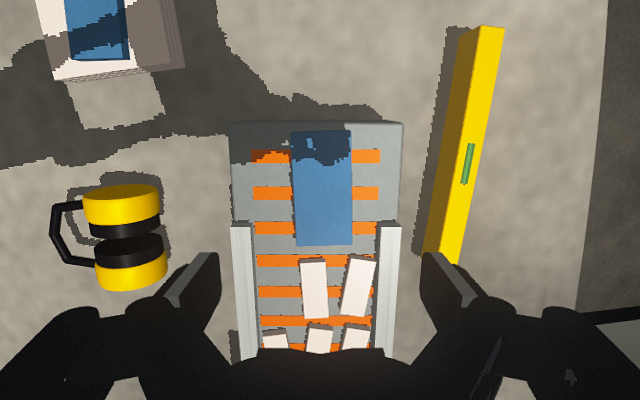

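Tile0 is alone at (322,187), centre (633.5,194.6), yaw 86.7°. Tile1 is on the stack at the upper left.

Emit:
apply_moves(commands=[[[0, 1, 35, 0, 0, -0.03], [0, 1, 70, 0, 0, -0.034], [0, 1, 100, 0, 0, -0.034], [0, 1, 120, 0, 0, -0.034], [0, 1, 133, 0, 0, -0.034], [0, 1, 140, 0, 0, -0.034], [0, 1, 144, 0, 0, -0.034], [0, 1, 144, 0, 0, -0.034]]])

```text
clock: 8.78
eef_pos: [0.6339, 0.1938, 0.0848]
ee_rot: [-3.141, -0.0, 1.512]
contact_force: [0.7, 0.9, -0.3]
grip_width: 0.0853
grip_force: 0.0
```

Emit:
apply_moves(commands=[[[0, 0, 0, 0, 0, 0], [0, 0, 0, 0, 0, 0], [0, 0, 0, 0, 0, 0], [0, 0, 0, 0, 0, 0], [0, 0, 0, 0, 0, 0], [0, 0, 0, 0, 0, 0], [0, 0, 0, 0, 0, 0]]], gripper=0.3, newtons=30)

```text
clock: 9.37
eef_pos: [0.6348, 0.1934, 0.0863]
ee_rot: [3.139, -0.001, 1.512]
contact_force: [-0.6, -0.2, 5.5]
grip_width: 0.049
grip_force: 31.4
```

Emit:
apply_moves(commands=[[[0, 0, -10, 0, 0, 0], [0, 0, -30, 0, 0, 0], [0, 0, -50, 0, 0, 0], [0, 0, -50, 0, 0, 0]]])

```text
clock: 9.7
eef_pos: [0.6363, 0.1937, 0.1397]
ee_rot: [3.134, -0.002, 1.512]
contact_force: [0.6, -0.3, 0.9]
grip_width: 0.049
grip_force: 31.6
```

Run:
```python
from h import *
go([.4435,.378,.10],1.478)
```

```text
d [ 172.6 -203.6   38.5] rv [ 0.007 -0.002  0.034] rows>= 6.5 t 9.7
```

Emit:
apply_moves(commands=[[[15, -18, -20, 0, 0, 0], [38, -48, -20, 0, 0, 0.03], [62, -80, -20, 0, 0, 0.034], [86, -110, -20, 0, 0, 0.034], [112, -140, -20, 0, 0, 0.034], [135, -165, -20, 0, 0, 0.034], [155, -188, -10, 0, 0, 0.034], [166, -199, 0, 0, 0, 0.034], [172, -204, 15, 0, 0, 0.034], [173, -204, 30, 0, 0, 0.034], [173, -204, 45, 0, 0, 0.034], [173, -204, 45, 0, 0, 0.034]]])

```text
clock: 10.7
eef_pos: [0.4386, 0.377, 0.0866]
ee_rot: [-3.137, 0.004, 1.478]
contact_force: [-0.6, 0.0, -0.7]
grip_width: 0.0489
grip_force: 31.7
```

Emit:
apply_moves(commands=[[[0, 0, 0, 0, 0, 0], [0, 0, 5, 0, 0, 0], [0, 0, 10, 0, 0, 0], [0, 0, 14, 0, 0, 0], [0, 0, 17, 0, 0, 0], [0, 0, 17, 0, 0, 0]]])

```text
clock: 11.2
eef_pos: [0.4405, 0.3777, 0.0723]
ee_rot: [-3.141, 0.001, 1.478]
contact_force: [0.2, -0.0, -1.7]
grip_width: 0.0485
grip_force: 31.7
```

Run:
```python
from h import *
go([.4435,.378,.060],1.478)
```

```text
d [ 0.5  3.  12.3] rv [-0.001  0.001 -0.   ] rows>= 0.3 t 11.2
```

Emit:
apply_moves(commands=[[[0, 3, 3, 0, 0, 0], [0, 3, 6, 0, 0, 0], [0, 3, 9, 0, 0, 0], [0, 3, 10, 0, 0, 0], [0, 3, 10, 0, 0, 0], [0, 3, 10, 0, 0, 0]]])

```text
clock: 11.7
eef_pos: [0.4437, 0.3778, 0.0629]
ee_rot: [-3.142, -0.0, 1.478]
contact_force: [0.4, 0.2, -0.8]
grip_width: 0.0486
grip_force: 31.7
```

Emit:
apply_moves(commands=[[[0, 0, 0.7, 0, 0, 0], [0, 0, 1.4, 0, 0, 0], [0, 0, 2, 0, 0, 0], [0, 0, 2, 0, 0, 0]]])

```text
clock: 12.03
eef_pos: [0.4437, 0.3778, 0.0609]
ee_rot: [-3.142, -0.0, 1.478]
contact_force: [0.3, -0.4, -1.4]
grip_width: 0.0488
grip_force: 31.7
```

Emit:
apply_moves(commands=[[[0, 0, 0.5, 0, 0, 0], [0, 0, 1, 0, 0, 0], [0, 0, 1, 0, 0, 0]]])

```text
clock: 12.28
eef_pos: [0.4437, 0.3777, 0.0599]
ee_rot: [-3.142, -0.0, 1.478]
contact_force: [-0.4, -0.1, -1.2]
grip_width: 0.0489
grip_force: 31.7
```

Emit:
apply_moves(commands=[[[0, 0, 0.7, 0, 0, 0], [0, 0, 1.4, 0, 0, 0], [0, 0, 2, 0, 0, 0], [0, 0, 2, 0, 0, 0]]])

```text
clock: 12.62
eef_pos: [0.4437, 0.3778, 0.0579]
ee_rot: [3.142, -0.0, 1.478]
contact_force: [-0.3, -0.7, -0.6]
grip_width: 0.0485
grip_force: 31.7
```

Emit:
apply_moves(commands=[[[0, 0, 0.5, 0, 0, 0], [0, 0, 1, 0, 0, 0], [0, 0, 1, 0, 0, 0]]])

```text
clock: 12.87
eef_pos: [0.4437, 0.3778, 0.0579]
ee_rot: [3.141, -0.0, 1.478]
contact_force: [-2.8, -1.1, 7.2]
grip_width: 0.0488
grip_force: 32.5
```

Emit:
apply_moves(commands=[[[0, 0, -1, 0, 0, 0], [0, 0, -1, 0, 0, 0], [0, 0, -1, 0, 0, 0], [0, 0, -1, 0, 0, 0], [0, 0, -1, 0, 0, 0]]], gripper=1)

```text
clock: 13.28
eef_pos: [0.4437, 0.3777, 0.0578]
ee_rot: [-3.141, 0.0, 1.478]
contact_force: [-0.3, -0.6, 1.0]
grip_width: 0.0857
grip_force: 0.0
```

Emit:
apply_moves(commands=[[[0, 0, -10, 0, 0, 0], [0, 0, -40, 0, 0, 0], [0, 0, -80, 0, 0, 0], [0, 0, -120, 0, 0, 0], [0, 0, -160, 0, 0, 0], [0, 0, -165, 0, 0, 0], [0, 0, -165, 0, 0, 0]]])

```text
clock: 13.87
eef_pos: [0.445, 0.3786, 0.2271]
ee_rot: [3.135, -0.005, 1.478]
contact_force: [0.4, 0.2, -0.6]
grip_width: 0.0856
grip_force: 0.0
```

Run:
```python
from h import *
go([.4695,-.3325,.22],-.175)
im,C=snap('wrist','w5')
for c in blobs(im,(95,90,30),(125,255,255),400):
    r=cv2.minAreaRect(cast(C,c.reshape(-1,2),.0655)[:,:2].astype(np.float32)*1000);print(np.round(r[0],1),np.round(r[1],1),round(r[2],2))
```

```text
d [-705.8   90.4    4.2] rv [ 1.000e-03 -9.000e-03  1.653e+00] rows>= 17.1 t 13.87
[443.3 378.4] [98.9 48.9] 84.77
```

Emit:
apply_moves(commands=[[[-25, 5, 0, 0, 0, 0.08], [-65, 10, 0, 0, 0, 0.19], [-105, 15, 0, 0, 0, 0.3], [-145, 20, 0, 0, 0, 0.41], [-185, 25, 0, 0, 0, 0.52], [-225, 30, 0, 0, 0, 0.63], [-265, 35, 0, 0, 0, 0.74], [-305, 40, 0, 0, 0, 0.85], [-345, 45, 0, 0, 0, 0.96], [-385, 50, 0, 0, 0, 1.07], [-420, 55, 0, 0, 0, 1.18], [-450, 60, 0, 0, 0, 1.29]]])

```text
clock: 14.92
eef_pos: [0.4602, -0.078, 0.2211]
ee_rot: [-3.14, 0.003, 0.181]
contact_force: [0.6, 0.8, 0.7]
grip_width: 0.0858
grip_force: 0.0
```

Run:
```python
from h import *
go([.4695,-.3325,.22],-.175)
print(bot.get_state()['joints'])
```

```text
d [-36.7 252.    0.8] rv [-0.001  0.004  0.356] rows>= 6.1 t 14.92
[-3.32150040e-01  2.47141237e-01  1.68928008e+00 -2.06329695e-04
  1.20906823e+00  1.05758253e+00]
```

Emit:
apply_moves(commands=[[[-6, 35, 0, 0, 0, 0.08], [-12, 75, 0, 0, 0, 0.16], [-18, 115, 0, 0, 0, 0.24], [-24, 155, 0, 0, 0, 0.32], [-30, 195, 0, 0, 0, 0.356], [-36, 230, 0, 0, 0, 0.356], [-36, 235, 0, 0, 0, 0.356], [-36, 235, 0, 0, 0, 0.356], [-36, 235, 0, 0, 0, 0.356]]])

```text
clock: 15.67
eef_pos: [0.4694, -0.3125, 0.2211]
ee_rot: [-3.139, 0.003, -0.169]
contact_force: [-0.6, -0.5, -0.4]
grip_width: 0.0854
grip_force: 0.0
```

Run:
```python
from h import *
s=bot.get_state();print(s['eef_pos'],s['ee_rot'])
im,C=snap('wrist','w6')
for lo,hi in (((0,120,50),(8,255,255)),((170,120,50),(180,255,255))):
  for c in blobs(im,lo,hi,300):
    for z in (.028,.014):
      r=cv2.minAreaRect(cast(C,c.reshape(-1,2),z)[:,:2].astype(np.float32)*1000);print(z,np.round(r[0],1),np.round(r[1],1),round(r[2],2))
for c in blobs(im,(45,60,30),(85,255,255),300)+blobs(im,(8,60,80),(20,220,255),300):
      r=cv2.minAreaRect(cast(C,c.reshape(-1,2),.06)[:,:2].astype(np.float32)*1000);print('g/w',np.round(r[0],1),np.round(r[1],1),round(r[2],2))
```

```text
[ 0.46942303 -0.31247166  0.22106344] [-3.13895111  0.00317936 -0.16878968]
0.028 [ 438.1 -325.3] [24.2 99.9] 79.17
0.014 [ 434.1 -325.4] [ 25.2 104. ] 79.17
g/w [ 468.4 -411. ] [88.5 37.1] 5.85
g/w [ 459.9 -422. ] [86.3 29.3] 6.28
```

View pics/w6.png

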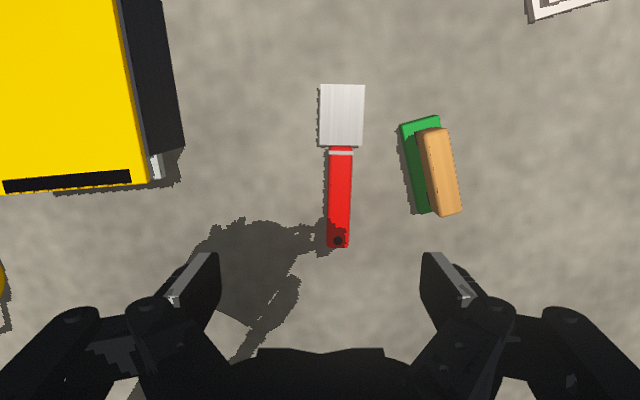

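Knife: blade tip centre at (342,84), handle from (340,150) to (338,247). The float is at (432,168), with its green pad and wooden handle.

Run:
```python
from h import *
s=bot.get_state();C=cam('wrist',s)
tip=cast(C,[(342,84.5)],.0155)[0]; bl=cast(C,[(341,146)],.0155)[0]
d=np.array([np.cos(np.radians(-10.83)),np.sin(np.radians(-10.83)),0])
print(tip,bl,np.linalg.norm(tip-bl)); o=tip-.08*d; print('origin',o, 'from handle',np.array([.438,-.3253])+.035*d[:2])
go([o[0],o[1],.005],np.radians(-10.83))
```

```text
[ 0.55441911 -0.34714415  0.0155    ] [ 0.49455603 -0.3369598   0.0155    ] 0.06072321919928243
origin [ 0.47584399 -0.3321125   0.0155    ] from handle [ 0.47237662 -0.33187635]
d [  9.9  19.4 216.6] rv [-0.002  0.002  0.021] rows>= 5.2 t 15.72
```

Emit:
apply_moves(commands=[[[9, 19, 20, 0, 0, 0.021], [9, 19, 60, 0, 0, 0.021], [9, 19, 100, 0, 0, 0.021], [9, 19, 140, 0, 0, 0.021], [9, 19, 175, 0, 0, 0.021], [9, 19, 195, 0, 0, 0.021], [9, 19, 207, 0, 0, 0.021], [9, 19, 212, 0, 0, 0.021], [9, 19, 214, 0, 0, 0.021], [9, 19, 214, 0, 0, 0.021]]])

```text
clock: 16.55
eef_pos: [0.4766, -0.3336, 0.0099]
ee_rot: [3.141, -0.001, -0.188]
contact_force: [-0.6, 1.2, 1.1]
grip_width: 0.0856
grip_force: 0.0
```

Emit:
apply_moves(commands=[[[0, 0, 0, 0, 0, 0], [0, 0, 0, 0, 0, 0], [0, 0, 0, 0, 0, 0], [0, 0, 0, 0, 0, 0], [0, 0, 0, 0, 0, 0], [0, 0, 0, 0, 0, 0], [0, 0, 0, 0, 0, 0], [0, 0, 0, 0, 0, 0], [0, 0, 0, 0, 0, 0]]], gripper=0, newtons=80)

```text
clock: 17.3
eef_pos: [0.4762, -0.3341, 0.0096]
ee_rot: [3.141, -0.001, -0.189]
contact_force: [-1.1, -0.4, 5.3]
grip_width: 0.0218
grip_force: 79.6
```

Run:
```python
from h import *
s=bot.get_state();print(s['eef_pos'],s['ee_rot'])
```

```text
[ 0.47623318 -0.33408795  0.00964456] [ 3.14092247e+00 -1.17999121e-03 -1.89254176e-01]
```

Run:
```python
from h import *
print(S2W((-193,-76,120)))
go(S2W((-193,-76,120)),YAW)
```

```text
[ 0.40770497 -0.08524755  0.12      ]
d [-114.  -231.4 -110.6] rv [ 0.001 -0.001 -0.097] rows>= 6.7 t 17.3
```

Emit:
apply_moves(commands=[[[0, 0, -15, 0, 0, 0], [0, 0, -45, 0, 0, 0], [0, 0, -85, 0, 0, 0], [-15, -25, -110, 0, 0, -0.02], [-32, -60, -110, 0, 0, -0.04], [-50, -98, -110, 0, 0, -0.06], [-68, -135, -110, 0, 0, -0.08], [-86, -172, -110, 0, 0, -0.097], [-102, -205, -110, 0, 0, -0.097], [-112, -226, -110, 0, 0, -0.097], [-114, -231, -110, 0, 0, -0.097], [-114, -231, -110, 0, 0, -0.097]]])

```text
clock: 18.3
eef_pos: [0.407, -0.0841, 0.119]
ee_rot: [-3.141, 0.0, -0.09]
contact_force: [0.6, -0.2, -1.2]
grip_width: 0.0219
grip_force: 78.8
```

Emit:
apply_moves(commands=[[[0, 0, 0, 0, 0, 0], [0, 0, 0, 0, 0, 0], [0, 0, 0, 0, 0, 0]]])

```text
clock: 18.55
eef_pos: [0.4079, -0.0865, 0.1188]
ee_rot: [3.141, -0.0, -0.094]
contact_force: [-0.1, 0.3, -0.5]
grip_width: 0.0224
grip_force: 78.8
```

Run:
```python
from h import *
s=bot.get_state();print(s['eef_pos'],s['ee_rot'],s['grip_force'],s['contact_force'])
im,C=snap('wrist','w7')
go(S2W((-193,-76,69.6)),YAW)
```

```text
[ 0.40785687 -0.08650888  0.11881896] [ 3.14143764e+00 -3.48134869e-04 -9.35885053e-02] 78.75826478004456 [-0.14783575  0.31441462 -0.49354775]
d [-0.1 -1.2 49.2] rv [ 0.    -0.    -0.001] rows>= 1.2 t 18.6
```

View pics/w7.png

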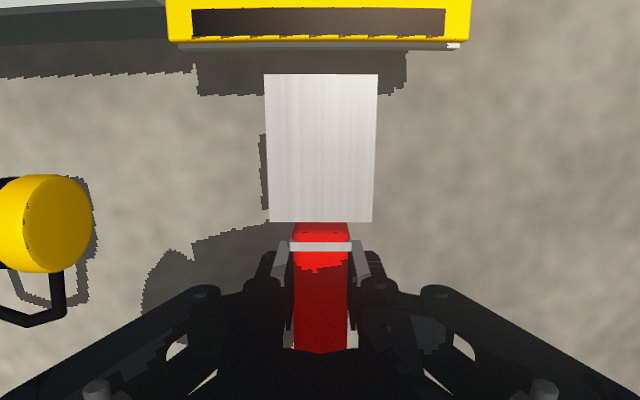

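The blade tip is at (321,73) between (265,73) and (378,73). The cover lip's front edge is at about row 40, columns 166–470, and the ledge edge at row 47.

Run:
```python
from h import *
s=bot.get_state();C=cam('wrist',s);z=s['eef_pos'][2]
for p in [(265,73.5),(378,73.5)]:
    w=cast(C,[p],z+.0059)[0]; print('tip tool',np.round((w-s['eef_pos'])@T_of(s)[:3,:3]*1000,1),W2S(w))
for p in [(168,41),(320,41),(469,40)]: print('lip',W2S(cast(C,[p],.080)[0]))
print('ledge',W2S(cast(C,[(320,47)],.068)[0]))
```

```text
tip tool [ 80.  -22.2  -5.9] [-112.9  -55.1  124.7]
tip tool [80.  21.7 -5.9] [-112.9  -98.9  124.7]
lip [-92.1   0.7  80. ]
lip [-93.1 -76.5  80. ]
lip [ -91.8 -152.1   80. ]
ledge [-93.9 -76.5  68. ]
```

Emit:
apply_moves(commands=[[[0, -1, 10, 0, 0, 0], [0, -1, 25, 0, 0, 0], [0, -1, 38, 0, 0, 0], [0, -1, 45, 0, 0, 0], [0, -1, 49, 0, 0, 0], [0, -1, 49, 0, 0, 0], [0, -1, 49, 0, 0, 0]]])

```text
clock: 19.18
eef_pos: [0.4077, -0.0847, 0.0701]
ee_rot: [-3.142, -0.0, -0.093]
contact_force: [-0.5, -0.2, -0.4]
grip_width: 0.022
grip_force: 78.8
```

Emit:
apply_moves(commands=[[[5, 0, 0, 0, 0, 0], [10, 0, 0, 0, 0, 0], [15, 0, 0, 0, 0, 0], [20, 0, 0, 0, 0, 0], [25, 0, 0, 0, 0, 0], [30, 0, 0, 0, 0, 0], [34, 0, 0, 0, 0, 0], [35, 0, 0, 0, 0, 0], [35, 0, 0, 0, 0, 0]]])

```text
clock: 19.93
eef_pos: [0.4426, -0.0876, 0.0698]
ee_rot: [-3.141, 0.0, -0.092]
contact_force: [0.5, -0.4, 0.4]
grip_width: 0.0223
grip_force: 78.8
```

Run:
```python
from h import *
s=bot.get_state();print(s['eef_pos'],W2S(s['eef_pos']),s['ee_rot'],s['grip_force'],s['contact_force'],s['torque'])
```

```text
[ 0.44255124 -0.08758336  0.06979881] [-158.1  -75.1   69.8] [-3.14147662e+00  5.22415734e-05 -9.20149980e-02] 78.75817894935608 [ 0.51299969 -0.39220948  0.37762178] [-0.02807401  0.01053874 -0.015494  ]
```

No contact, and the blade is in the slot. Lifting along the arc.

Emit:
apply_moves(commands=[[[0, 0, -6, 0, 0, 0], [0, 0, -12, 0, 0, 0], [1, 0, -19, 0, 0, 0], [2, 0, -27, 0, 0, 0], [3, 0, -34, 0, 0, 0], [5, 0, -42, 0, 0, 0], [7, 0, -49, 0, 0, 0], [9, 0, -56, 0, 0, 0], [12, 0, -63, 0, 0, 0], [15, 0, -70, 0, 0, 0], [18, 0, -76, 0, 0, 0], [18, 0, -76, 0, 0, 0]]])

```text
clock: 20.93
eef_pos: [0.4617, -0.0897, 0.1473]
ee_rot: [3.141, -0.003, -0.092]
contact_force: [0.4, -0.9, -1.7]
grip_width: 0.0221
grip_force: 78.8
```

Run:
```python
from h import *
s=bot.get_state();print(W2S(s['eef_pos']),s['ee_rot'],s['contact_force'],s['torque'])
im,C=snap('wrist','w8')
```

```text
[-138.8  -75.4  147.3] [ 3.14092825 -0.00320415 -0.0921073 ] [ 0.38060786 -0.88831568 -1.67344886] [-0.00032494 -0.01907691 -0.01738841]
```

View pics/w8.png

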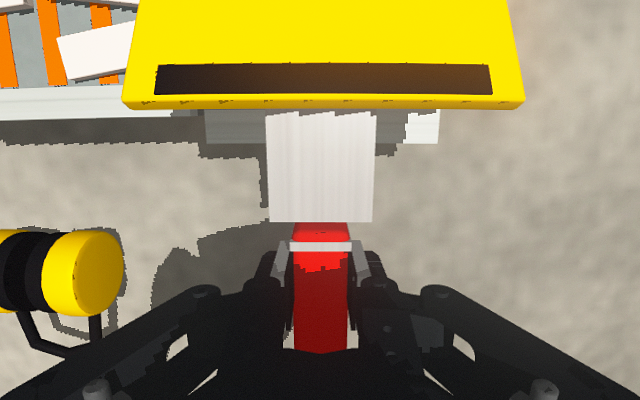

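The cover is up on the blade at about 0.5 rad. Continuing the arc.

Emit:
apply_moves(commands=[[[4, 0, -7, 0, 0, 0], [8, 0, -13, 0, 0, 0], [12, 0, -19, 0, 0, 0], [17, 0, -25, 0, 0, 0], [22, 0, -31, 0, 0, 0], [27, 0, -36, 0, 0, 0], [32, 0, -41, 0, 0, 0], [38, 0, -46, 0, 0, 0], [44, 0, -50, 0, 0, 0], [51, 0, -54, 0, 0, 0], [57, 0, -58, 0, 0, 0], [64, 0, -62, 0, 0, 0]]])

```text
clock: 21.98
eef_pos: [0.5245, -0.0953, 0.2082]
ee_rot: [-3.142, 0.0, -0.092]
contact_force: [-0.9, 1.0, -2.5]
grip_width: 0.022
grip_force: 78.8
```

Emit:
apply_moves(commands=[[[6, 0, -3, 0, 0, 0], [13, 0, -6, 0, 0, 0], [20, 0, -9, 0, 0, 0], [28, 0, -11, 0, 0, 0], [35, 0, -13, 0, 0, 0], [42, 0, -14, 0, 0, 0], [49, 0, -15, 0, 0, 0], [57, 0, -16, 0, 0, 0], [64, 0, -16, 0, 0, 0], [69, 0, -16, 0, 0, 0], [70, 0, -16, 0, 0, 0], [70, 0, -16, 0, 0, 0]]])

```text
clock: 22.98
eef_pos: [0.5941, -0.1017, 0.2237]
ee_rot: [-3.142, -0.0, -0.092]
contact_force: [-0.8, 0.1, -0.5]
grip_width: 0.0222
grip_force: 78.9
```

Run:
```python
from h import *
s=bot.get_state();print(W2S(s['eef_pos']),s['ee_rot'],s['contact_force'],s['torque'])
im,C=snap('wrist','w9');im2,C2=snap('scene','s9')
a=cv2.resize(im,(400,250));b=im2[150:310,220:480];b=cv2.resize(b,(400,246))
cv2.imwrite('pics/c9.png',np.vstack([a,b])[:,:,::-1])
```

```text
[ -5.9 -75.1 223.7] [-3.14152339e+00 -4.47737557e-04 -9.21465490e-02] [-0.83274391  0.13075754 -0.46303368] [ 0.03985272 -0.00149388 -0.01696932]
```

View pics/c9.png

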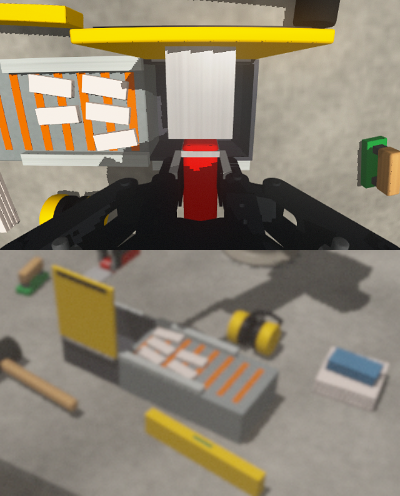

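The cover is upright (about 1.58 rad). All five chips are still on the bed, and both blue tiles are on the stack. Returning the knife.

Emit:
apply_moves(commands=[[[-10, 0, 0, 0, 0, 0], [-40, 0, 0, 0, 0, 0], [-75, 0, 0, 0, 0, 0], [-105, 0, 0, 0, 0, 0], [-110, 0, 0, 0, 0, 0], [-110, 0, 0, 0, 0, 0]]])

```text
clock: 23.58
eef_pos: [0.4828, -0.0913, 0.2247]
ee_rot: [3.141, -0.001, -0.093]
contact_force: [0.4, -0.3, -0.2]
grip_width: 0.0223
grip_force: 79.0
```

Run:
```python
from h import *
go([.4762,-.3341,.0096],-.189)
```

```text
d [ 15.7 242.4 215.1] rv [ 0.    -0.001  0.096] rows>= 7.8 t 23.58
```

Emit:
apply_moves(commands=[[[2, 20, 0, 0, 0, 0.01], [4, 55, 0, 0, 0, 0.03], [6, 90, 0, 0, 0, 0.05], [8, 128, 20, 0, 0, 0.07], [11, 166, 50, 0, 0, 0.096], [13, 200, 80, 0, 0, 0.096], [15, 226, 110, 0, 0, 0.096], [15, 240, 140, 0, 0, 0.096], [16, 242, 165, 0, 0, 0.096], [16, 242, 185, 0, 0, 0.096], [16, 242, 195, 0, 0, 0.096], [16, 242, 195, 0, 0, 0.096]]])

```text
clock: 24.58
eef_pos: [0.4774, -0.3334, 0.0262]
ee_rot: [-3.139, 0.003, -0.188]
contact_force: [-1.2, -0.1, -1.0]
grip_width: 0.0224
grip_force: 78.9
```

Emit:
apply_moves(commands=[[[0, 0, 3, 0, 0, 0], [0, 0, 7, 0, 0, 0], [0, 0, 11, 0, 0, 0], [0, 0, 15, 0, 0, 0], [0, 0, 17, 0, 0, 0], [0, 0, 17, 0, 0, 0]]])

```text
clock: 25.08
eef_pos: [0.4777, -0.3337, 0.0118]
ee_rot: [-3.141, 0.0, -0.188]
contact_force: [-0.9, -0.4, -0.5]
grip_width: 0.0221
grip_force: 78.9
```

Run:
```python
from h import *
print(bot.get_state()['contact_force']); go([.4762,-.3341,.0096],-.189)
```

```text
[-0.89080448 -0.41812744 -0.50381216]
d [-1.4  0.7  2.2] rv [-0.     0.     0.001] rows>= 0.1 t 25.08
```

Emit:
apply_moves(commands=[[[0, 0, 1, 0, 0, 0], [0, 0, 1.7, 0, 0, 0], [0, 0, 1.7, 0, 0, 0]]])

```text
clock: 25.33
eef_pos: [0.4778, -0.3339, 0.0102]
ee_rot: [-3.142, -0.0, -0.188]
contact_force: [-0.2, -0.7, -1.2]
grip_width: 0.022
grip_force: 78.9
```

Emit:
apply_moves(commands=[[[0, 0, 0, 0, 0, 0], [0, 0, 0, 0, 0, 0], [0, 0, 0, 0, 0, 0], [0, 0, 0, 0, 0, 0], [0, 0, 0, 0, 0, 0], [0, 0, 0, 0, 0, 0]]], gripper=1)

```text
clock: 25.83
eef_pos: [0.4778, -0.3339, 0.0102]
ee_rot: [-3.142, -0.0, -0.188]
contact_force: [-0.7, -0.4, -0.2]
grip_width: 0.0856
grip_force: 0.0
```

Emit:
apply_moves(commands=[[[0, 0, -15, 0, 0, 0], [0, 0, -50, 0, 0, 0], [0, 0, -90, 0, 0, 0], [0, 0, -130, 0, 0, 0], [0, 0, -170, 0, 0, -0.1], [0, 0, -210, 0, 0, -0.21], [0, 0, -210, 0, 0, -0.33], [0, 0, -210, 0, 0, -0.45], [0, 0, -210, 0, 0, -0.57], [0, 0, -210, 0, 0, -0.69], [0, 0, -210, 0, 0, -0.81], [0, 0, -210, 0, 0, -0.93]]])

```text
clock: 26.83
eef_pos: [0.4777, -0.3339, 0.2202]
ee_rot: [-3.141, -0.0, 0.748]
contact_force: [-0.6, 0.3, 0.2]
grip_width: 0.0855
grip_force: 0.0
```

Emit:
apply_moves(commands=[[[0, 0, 0, 0, 0, -0.12], [0, 0, 0, 0, 0, -0.24], [0, 0, 0, 0, 0, -0.36], [0, 0, 0, 0, 0, -0.48], [0, 0, 0, 0, 0, -0.6], [0, 0, 0, 0, 0, -0.72], [0, 0, 0, 0, 0, -0.84], [0, 0, 0, 0, 0, -0.96], [0, 0, 0, 0, 0, -1.08], [0, 0, 0, 0, 0, -1.2], [0, 0, 0, 0, 0, -1.32], [0, 0, 0, 0, 0, -1.44]]])

```text
clock: 27.83
eef_pos: [0.4777, -0.3339, 0.2201]
ee_rot: [3.142, -0.0, 2.188]
contact_force: [0.6, -0.6, 0.6]
grip_width: 0.0857
grip_force: 0.0
```

Run:
```python
from h import *
print(bot.get_state()['joints']); go([.46,-.415,.22],3.25)
```

```text
[-7.41522150e-01  4.56928260e-01  1.37673077e+00  9.19735923e-05
  1.30813194e+00 -1.35844657e+00]
d [-56.  -61.4   0.1] rv [ 0.    -0.    -1.062] rows>= 8.5 t 27.83
```

Emit:
apply_moves(commands=[[[-6, -7, 0, 0, 0, -0.12], [-12, -14, 0, 0, 0, -0.24], [-18, -21, 0, 0, 0, -0.36], [-24, -28, 0, 0, 0, -0.48], [-30, -35, 0, 0, 0, -0.6], [-36, -42, 0, 0, 0, -0.72], [-42, -49, 0, 0, 0, -0.84], [-50, -56, 0, 0, 0, -0.96], [-56, -61, 0, 0, 0, -1.06], [-56, -61, 0, 0, 0, -1.062], [-56, -61, 0, 0, 0, -1.062]]])

```text
clock: 28.75
eef_pos: [0.4597, -0.4148, 0.2199]
ee_rot: [3.141, -0.0, -3.043]
contact_force: [-0.4, -0.1, -0.3]
grip_width: 0.0855
grip_force: 0.0
```

Run:
```python
from h import *
s=bot.get_state();print(s['eef_pos'],s['ee_rot'])
im,C=snap('wrist','w10')
for nm,lo,hi,z in (('green',(45,60,20),(85,255,255),.016),('wood',(8,60,60),(20,220,255),.06),('red',(0,120,50),(6,255,255),.028),('red',(172,120,50),(180,255,255),.028)):
  for c in blobs(im,lo,hi,300):
      q=c.reshape(-1,2);r=cv2.minAreaRect(cast(C,q,z)[:,:2].astype(np.float32)*1000);print(nm,q.min(0),q.max(0),np.round(r[0],1),np.round(r[1],1),round(r[2],2))
```

```text
[ 0.45973858 -0.41477623  0.21988013] [ 3.14097236e+00 -1.91187731e-04 -3.04295046e+00]
green [289 123] [328 217] [ 457.6 -425.8] [100.   39.7] 6.02
wood [295 133] [321 223] [ 456.8 -425.3] [84.6 23.1] 6.5
red [378 114] [436 214] [ 438.9 -329.2] [ 28.9 101.9] 78.92
```

View pics/w10.png

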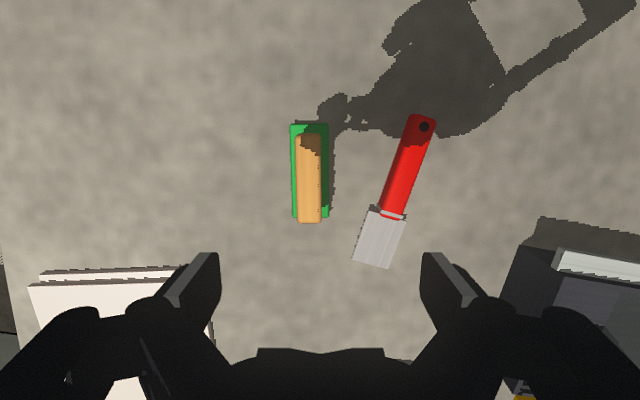

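The float is centred at (309,170) px, world (457,-425.5) mm, yaw 6.2°, and its sizes match. The knife lies flat where it was.

Emit:
apply_moves(commands=[[[3.5, -10.4, 20, 0, 0, -0.01], [3.5, -10.4, 60, 0, 0, -0.01], [3.5, -10.4, 100, 0, 0, -0.01], [3.5, -10.4, 135, 0, 0, -0.01], [3.5, -10.4, 160, 0, 0, -0.01], [3.5, -10.4, 175, 0, 0, -0.01], [3.5, -10.4, 183, 0, 0, -0.01], [3.5, -10.4, 186, 0, 0, -0.01], [3.5, -10.4, 186, 0, 0, -0.01]]])

```text
clock: 29.55
eef_pos: [0.4578, -0.4253, 0.0343]
ee_rot: [3.142, 0.0, -3.03]
contact_force: [-0.1, 0.4, 0.6]
grip_width: 0.0854
grip_force: 0.0
```

Emit:
apply_moves(commands=[[[0, 0, 0, 0, 0, 0], [0, 0, 0, 0, 0, 0], [0, 0, 0, 0, 0, 0], [0, 0, 0, 0, 0, 0], [0, 0, 0, 0, 0, 0], [0, 0, 0, 0, 0, 0], [0, 0, 0, 0, 0, 0], [0, 0, 0, 0, 0, 0], [0, 0, 0, 0, 0, 0]]], gripper=0, newtons=80)

```text
clock: 30.3
eef_pos: [0.4578, -0.426, 0.035]
ee_rot: [-3.14, 0.001, -3.03]
contact_force: [-0.4, 0.4, 6.4]
grip_width: 0.0227
grip_force: 79.4
```

Run:
```python
from h import *
s=bot.get_state();print(s['eef_pos'],s['ee_rot'],s['grip_width'])
print(W2S(s['eef_pos']))
```

```text
[ 0.45784069 -0.42600059  0.03496698] [-3.14030276e+00  8.85761142e-04 -3.02950452e+00] 0.022727012567034702
[-111.6 -410.7   35. ]
```

Run:
```python
from h import *
go(S2W((0,192,200)),np.pi+YAW)
```

```text
d [-231.9  567.2 -165.6] rv [-0.001  0.001  0.205] rows>= 15.2 t 30.3
```

Emit:
apply_moves(commands=[[[0, 0, -20, 0, 0, 0], [0, 0, -60, 0, 0, 0], [0, 0, -100, 0, 0, 0], [0, 0, -140, 0, 0, 0], [0, 0, -165, 0, 0, 0], [0, 0, -165, 0, 0, 0]]])

```text
clock: 30.8
eef_pos: [0.4592, -0.4273, 0.2056]
ee_rot: [-3.133, 0.006, -3.029]
contact_force: [1.0, -0.9, -0.7]
grip_width: 0.0228
grip_force: 79.1
```

Run:
```python
from h import *
go(S2W((0,192,200)),np.pi+YAW); s=bot.get_state();print(s['grip_force'],s['contact_force'])
im,C=snap('top','t11')
for c in blobs(im,(0,0,150),(180,40,255),100):
    w=cast(C,c.reshape(-1,2),.089)[:,:2].astype(np.float32); r=cv2.minAreaRect(w*1000)
    if abs(r[1][0]*r[1][1]-1200)<900: print(W2S([r[0][0]/1e3,r[0][1]/1e3,.089]),np.round(r[1],1),round(r[2],1), 'ymax',max(W2S([*p,0])[1] for p in w))
```

```text
d [-230.6  568.9    2. ] rv [-0.008  0.007  0.205] rows>= 14.7 t 30.8
79.06371831893921 [ 0.99357807 -0.92538509 -0.66877927]
[-86.3 -75.8  89. ] [144.1  13.5] 84.7 ymax -3.7
[ -56.9 -303.5   89. ] [36.7 51. ] 79.4 ymax -284.5
[-38.1  44.3  89. ] [24.2 60.5] 3.7 ymax 73.6
[ 0.7 51.8 89. ] [57.  24.1] 76.8 ymax 80.9
[ -2.2 122.7  89. ] [22.9 58.2] 0.7 ymax 152.3
[36.  51.6 89. ] [57.9 23.4] 75.3 ymax 80.3
[ 38.  126.3  89. ] [59.8 22.4] 76.5 ymax 155.2
```

Emit:
apply_moves(commands=[[[-8, 20, 0, 0, 0, 0.02], [-23, 56, 0, 0, 0, 0.04], [-38, 93, 0, 0, 0, 0.06], [-53, 130, 0, 0, 0, 0.08], [-68, 167, 0, 0, 0, 0.1], [-83, 204, 0, 0, 0, 0.12], [-98, 241, 0, 0, 0, 0.14], [-113, 278, 0, 0, 0, 0.16], [-128, 315, 0, 0, 0, 0.18], [-143, 352, 0, 0, 0, 0.205], [-156, 384, 0, 0, 0, 0.205], [-166, 410, 0, 0, 0, 0.205]]])

```text
clock: 31.85
eef_pos: [0.5756, 0.0036, 0.1965]
ee_rot: [3.141, -0.005, 3.05]
contact_force: [0.6, -0.2, -2.7]
grip_width: 0.0223
grip_force: 79.1
```

Run:
```python
from h import *
go(S2W((0,192,150)),np.pi+YAW)
```

```text
d [-34.4 164.   46.5] rv [ 0.001 -0.005  0.001] rows>= 4.2 t 31.85
```

Emit:
apply_moves(commands=[[[-6, 28, 0, 0, 0, 0], [-13, 60, 5, 0, 0, 0], [-20, 92, 15, 0, 0, 0], [-26, 122, 25, 0, 0, 0], [-31, 145, 35, 0, 0, 0], [-33, 154, 45, 0, 0, 0], [-33, 154, 45, 0, 0, 0], [-33, 154, 45, 0, 0, 0]]])

```text
clock: 32.52
eef_pos: [0.6224, 0.1503, 0.1518]
ee_rot: [-3.14, -0.005, 3.05]
contact_force: [0.1, -0.5, -2.2]
grip_width: 0.0227
grip_force: 79.1
```

Run:
```python
from h import *
go(S2W((0,192,118)),np.pi+YAW)
s=bot.get_state();print(W2S(s['eef_pos']))
im,C=snap('wrist','w12')
for nm,lo,hi,z in (('green',(45,60,20),(85,255,255),s['eef_pos'][2]-.035+.016),('orange',(3,150,80),(17,255,255),.08)):
  for c in blobs(im,lo,hi,150):
      q=c.reshape(-1,2);w=[W2S(p) for p in cast(C,q,z)];w=np.array(w);print(nm,q.min(0),q.max(0),'x',w[:,0].min(),w[:,0].max(),'y',w[:,1].min(),w[:,1].max())
```

```text
d [-1.2 13.7 33.8] rv [-0.002 -0.005  0.   ] rows>= 0.9 t 32.52
[ -1.  178.4 151.8]
green [279 144] [361 240] x -52.0 -2.6 y 159.1 199.0
orange [ 17 359] [ 59 375] x 124.3 141.1 y -74.1 -32.1
orange [225 235] [242 252] x 15.0 27.6 y 113.1 125.2
orange [ 76 185] [111 288] x -20.2 57.4 y 13.0 25.7
orange [122 177] [141 200] x -25.6 -9.8 y 46.4 58.7
orange [ 66 132] [ 85 149] x -55.6 -44.6 y 13.0 25.4
orange [413 131] [444 289] x -55.4 56.3 y 245.7 258.1
orange [165 131] [199 289] x -55.4 57.0 y 79.6 92.1
orange [369 130] [392 269] x -55.8 40.3 y 212.6 224.8
orange [321 130] [339 143] x -55.6 -47.5 y 179.5 191.0
orange [269 130] [287 193] x -55.6 -14.7 y 146.2 158.1
orange [216 130] [238 196] x -55.8 -12.6 y 112.8 125.1
```

The float (px 279–361 × 144–240) sits between the ribs' ends. It needs about 2.5 mm to +x to be centred. Lowering it behind the chips.

Emit:
apply_moves(commands=[[[-2.5, 10, 0, 0, 0, 0], [-2.5, 14, 0, 0, 0, 0], [-2.5, 14, 8, 0, 0, 0], [-2.5, 14, 16, 0, 0, 0], [-2.5, 14, 24, 0, 0, 0], [-2.5, 14, 29, 0, 0, 0], [-2.5, 14, 32, 0, 0, 0], [-2.5, 14, 32, 0, 0, 0]]])

```text
clock: 33.23
eef_pos: [0.6269, 0.1642, 0.1209]
ee_rot: [-3.141, -0.002, 3.049]
contact_force: [-0.5, -0.7, -2.5]
grip_width: 0.0228
grip_force: 79.1
```

Emit:
apply_moves(commands=[[[0, 0, 1, 0, 0, 0], [0, 0, 2, 0, 0, 0], [0, 0, 3, 0, 0, 0], [0, 0, 3, 0, 0, 0]]])

```text
clock: 33.57
eef_pos: [0.6275, 0.1645, 0.1193]
ee_rot: [3.141, 0.0, 3.049]
contact_force: [0.0, -0.6, -1.6]
grip_width: 0.0226
grip_force: 79.1
```

Run:
```python
from h import *
s=bot.get_state();print(W2S(s['eef_pos']),s['ee_rot'],s['contact_force'])
```

```text
[  2.8 193.  119.3] [3.14146620e+00 1.90971649e-04 3.04880267e+00] [ 0.00868374 -0.58507459 -1.62819711]
```

Emit:
apply_moves(commands=[[[1.3, 0, 1, 0, 0, 0], [1.3, 0, 2, 0, 0, 0], [1.3, 0, 2.5, 0, 0, 0], [1.3, 0, 2.5, 0, 0, 0]]])

```text
clock: 33.9
eef_pos: [0.6261, 0.1647, 0.1166]
ee_rot: [3.142, -0.0, 3.049]
contact_force: [-0.3, 0.2, -2.2]
grip_width: 0.0228
grip_force: 79.1
```

Emit:
apply_moves(commands=[[[0, 0, 0.5, 0, 0, 0], [0, 0, 1, 0, 0, 0], [0, 0, 1, 0, 0, 0], [0, 0, 1, 0, 0, 0]]])

```text
clock: 34.23
eef_pos: [0.6262, 0.1646, 0.1157]
ee_rot: [3.142, -0.0, 3.049]
contact_force: [-0.2, 0.1, -2.7]
grip_width: 0.0226
grip_force: 79.1
```

Emit:
apply_moves(commands=[[[0, 0, 0.5, 0, 0, 0], [0, 0, 1, 0, 0, 0], [0, 0, 1, 0, 0, 0], [0, 0, 1, 0, 0, 0]]])

```text
clock: 34.57
eef_pos: [0.6263, 0.1646, 0.115]
ee_rot: [3.141, 0.0, 3.049]
contact_force: [-1.2, 0.1, -0.2]
grip_width: 0.0227
grip_force: 79.2
```

Emit:
apply_moves(commands=[[[0, -2, -0.7, 0, 0, 0], [0, -7, -0.7, 0, 0, 0], [0, -13, -0.7, 0, 0, 0], [0, -19, -0.7, 0, 0, 0], [0, -25, -0.7, 0, 0, 0], [0, -31, -0.7, 0, 0, 0], [0, -37, -0.7, 0, 0, 0], [0, -43, -0.7, 0, 0, 0], [0, -49, -0.7, 0, 0, 0], [0, -55, -0.7, 0, 0, 0], [0, -60, -0.7, 0, 0, 0], [0, -64, -0.7, 0, 0, 0]]])

```text
clock: 35.57
eef_pos: [0.6202, 0.1002, 0.1155]
ee_rot: [3.142, 0.0, 3.048]
contact_force: [-0.1, -0.2, -2.9]
grip_width: 0.0229
grip_force: 79.1
```

```bash
cat > chips.py <<'E'
from h import *
import sys
s=bot.get_state();print(s['clock'],W2S(s['eef_pos']),s['ee_rot'],s['contact_force'])
im,C=snap('top',sys.argv[1])
for c in blobs(im,(0,0,140),(180,40,255),40):
    w=cast(C,c.reshape(-1,2),.089)[:,:2].astype(np.float32); r=cv2.minAreaRect(w*1000)
    q=W2S([r[0][0]/1e3,r[0][1]/1e3,.089])
    if abs(q[0])<110 and -160<q[1]<300: print(q,np.round(r[1],1),round(r[2],1))
E
python3 chips.py t13
```

```text
35.5667 [  1.5 128.3 115.5] [3.14151477e+00 1.14869424e-04 3.04845237e+00] [-0.09239331 -0.24426325 -2.93729092]
[-85.8 -76.   89. ] [144.6  15.8] 84.6
[-67.1  40.7  89. ] [76.7 15.5] 85.5
[-38.1  44.3  89. ] [24.3 60.5] 3.9
[ 1.6 38.  89. ] [ 28.  101.1] 0.7
[41.7 36.4 89. ] [92.3 24.8] 85.0
[66.9 41.3 89. ] [73.1 14.1] 85.2
```

Emit:
apply_moves(commands=[[[0, -4, 0, 0, 0, 0], [0, -9, 0, 0, 0, 0], [0, -14, 0, 0, 0, 0], [0, -19, 0, 0, 0, 0], [0, -24, 0, 0, 0, 0], [0, -29, 0, 0, 0, 0], [0, -34, 0, 0, 0, 0], [0, -39, 0, 0, 0, 0], [0, -44, 0, 0, 0, 0], [0, -49, 0, 0, 0, 0], [0, -54, 0, 0, 0, 0], [0, -58, 0, 0, 0, 0]]])

```text
clock: 36.62
eef_pos: [0.6148, 0.0425, 0.1155]
ee_rot: [3.142, 0.0, 3.049]
contact_force: [-0.5, 0.9, -0.6]
grip_width: 0.0225
grip_force: 79.1
```

```bash
python3 chips.py t14
```

```text
36.6167 [  1.5  70.4 115.5] [3.14153193e+00 1.00757162e-04 3.04858755e+00] [-0.48333542  0.86452447 -0.64856848]
[-86.  -75.9  89. ] [144.8  15.7] 84.8
[-42.9   0.3  89. ] [22.7 20.1] 0.7
[ -5.2 -47.7  89. ] [54.5 21.5] 85.0
[-4.5 -0.4 89. ] [20.8 23.3] 72.2
```

Emit:
apply_moves(commands=[[[0, -5, 0, 0, 0, 0], [0, -10, 0, 0, 0, 0], [0, -15, 0, 0, 0, 0], [0, -20, 0, 0, 0, 0], [0, -25, 0, 0, 0, 0], [0, -30, 0, 0, 0, 0], [0, -36, 0, 0, 0, 0], [0, -42, 0, 0, 0, 0], [0, -48, 0, 0, 0, 0], [0, -54, 0, 0, 0, 0], [0, -60, 0, 0, 0, 0], [0, -64, 0, 0, 0, 0]]])

```text
clock: 37.67
eef_pos: [0.6089, -0.0215, 0.1154]
ee_rot: [-3.141, 0.0, 3.048]
contact_force: [-0.9, -0.7, -1.6]
grip_width: 0.0225
grip_force: 79.1
```

Emit:
apply_moves(commands=[[[0, -4, 0, 0, 0, 0], [0, -6, 0, 0, 0, 0], [0, -6, 0, 0, 0, 0], [0, 0, -20, 0, 0, 0], [0, 20, -50, 0, 0, 0], [0, 40, -70, 0, 0, 0], [0, 60, -80, 0, 0, 0], [0, 60, -80, 0, 0, 0], [0, 60, -80, 0, 0, 0]]])

```text
clock: 38.42
eef_pos: [0.6146, 0.0403, 0.196]
ee_rot: [-3.142, 0.001, 3.051]
contact_force: [-0.3, -0.6, -3.1]
grip_width: 0.0229
grip_force: 79.3
```

```bash
python3 chips.py t15
python3 - <<'E'
from h import *
im,C=snap('wrist','w15');im2,C2=snap('scene','s15');im3=cv2.imread('pics/t15.png')[:,:,::-1]
b=cv2.resize(im2[170:290,230:430],(400,240));t=cv2.resize(im3[145:245,205:395],(400,210))
cv2.imwrite('pics/c15.png',np.hstack([np.vstack([b,t]),cv2.resize(im,None,fx=.625,fy=.625) if 0 else np.vstack([cv2.resize(im,(400,250)),np.zeros((200,400,3),np.uint8)])])[:,:,::-1])
E
```

```text
38.4167 [  1.5  68.1 196. ] [-3.14158704e+00  1.38293253e-03  3.05115751e+00] [-0.2517395  -0.62493128 -3.08534102]
[-85.9 -75.9  89. ] [144.8  15.9] 84.6
[-28.3 -52.1  89. ] [75.1 55.8] 5.9
```

View pics/c15.png

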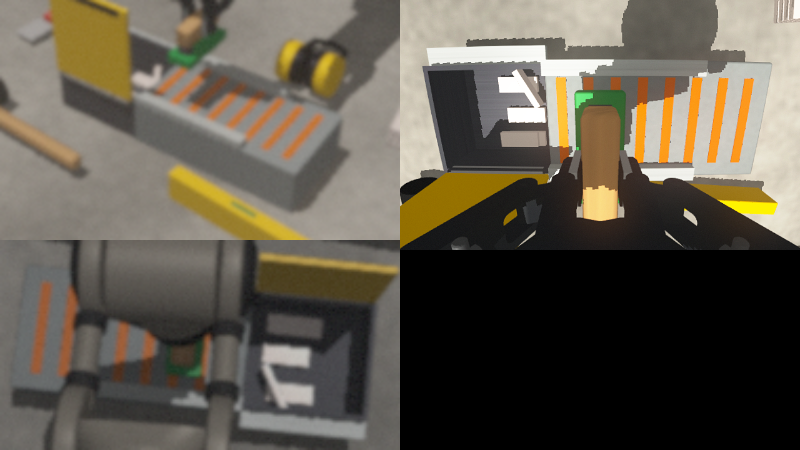

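The bed is clear and the chips are in the box's bed side. One leans up near the rim: wrist (182,112)–(232,171), scene about (310,203). I'll triangulate its ends.

Run:
```python
from h import *
s=bot.get_state();W=cam('wrist',s);S=cam('scene')
for p in [(182,112),(190,110),(232,171),(224,173)]:
    for z in (.01,.04,.06,.08,.1):
        w=cast(W,[p],z)[0]; print(p,z,W2S(w),np.round(proj(S,w)[0],1))
im=cv2.imread('pics/w15.png')
g=cv2.cvtColor(im[100:250:4,160:250:2],cv2.COLOR_BGR2GRAY)
print('\n'.join(''.join(' .:-=+*#%@'[v*9//255] for v in r) for r in g))
im=cv2.imread('pics/s15.png');print('scene x285.. y195..')
g=cv2.cvtColor(im[192:222,280:330],cv2.COLOR_BGR2GRAY)
print('\n'.join(''.join(' .:-=+*#%@'[v*9//255] for v in r) for r in g))
```

```text
(182, 112) 0.01 [-64.5 -64.9  10. ] [305.8 207.4]
(182, 112) 0.04 [-64.6 -52.8  40. ] [308.6 201.7]
(182, 112) 0.06 [-64.7 -44.8  60. ] [310.5 197.7]
(182, 112) 0.08 [-64.8 -36.7  80. ] [312.5 193.7]
(182, 112) 0.1 [-64.9 -28.7 100. ] [314.4 189.5]
(190, 110) 0.01 [-66.2 -57.   10. ] [308. 208.]
(190, 110) 0.04 [-66.2 -45.6  40. ] [310.6 202.1]
(190, 110) 0.06 [-66.2 -38.1  60. ] [312.4 198.2]
(190, 110) 0.08 [-66.2 -30.5  80. ] [314.2 194.1]
(190, 110) 0.1 [-66.2 -22.9 100. ] [316.1 189.9]
(232, 171) 0.01 [ -7.2 -20.4  10. ] [306.7 220.9]
(232, 171) 0.04 [-12.6 -12.4  40. ] [309.5 213.9]
(232, 171) 0.06 [-16.2  -7.   60. ] [311.4 209.1]
(232, 171) 0.08 [-19.8  -1.7  80. ] [313.4 204.2]
(232, 171) 0.1 [-23.4   3.7 100. ] [315.3 199.2]
(224, 173) 0.01 [ -5.2 -28.6  10. ] [304.3 220.4]
(224, 173) 0.04 [-10.8 -19.8  40. ] [307.3 213.4]
(224, 173) 0.06 [-14.5 -13.9  60. ] [309.4 208.6]
(224, 173) 0.08 [-18.2  -8.1  80. ] [311.4 203.7]
(224, 173) 0.1 [-21.9  -2.3 100. ] [313.6 198.8]
                                             
                                             
              
[... 2625 characters left out ...]
     
                                                  
                                                  
                                                  
                                                  
                                                  
                                                  
                                                  
                                                  
                                                  
                                                  
                                                  <stdin>:8: RuntimeWarning: overflow encountered in scalar multiply
<stdin>:11: RuntimeWarning: overflow encountered in scalar multiply
```

Run:
```python
from h import *
go([.4578,-.4260,.035],-3.0295)
```

```text
d [ 111.9 -477.   159.7] rv [-0.    -0.002 -0.205] rows>= 12.4 t 38.57
```

Emit:
apply_moves(commands=[[[10, -15, 0, 0, 0, 0], [22, -50, 0, 0, 0, -0.02], [34, -88, 0, 0, 0, -0.04], [46, -126, 0, 0, 0, -0.06], [58, -164, 0, 0, 0, -0.08], [70, -202, 0, 0, 0, -0.1], [82, -240, 0, 0, 0, -0.12], [92, -278, 0, 0, 0, -0.14], [100, -316, 0, 0, 0, -0.16], [106, -354, 0, 0, 0, -0.18], [110, -390, 0, 0, 0, -0.2], [112, -420, 0, 0, 0, -0.2]]])

```text
clock: 39.57
eef_pos: [0.4618, -0.3718, 0.1946]
ee_rot: [3.141, -0.001, -3.036]
contact_force: [0.3, -0.8, -1.4]
grip_width: 0.023
grip_force: 79.2
```

Run:
```python
from h import *
go([.4578,-.4260,.035],-3.0295)
```

```text
d [  9.5 -53.6 159.5] rv [ 0.001 -0.001 -0.007] rows>= 4.0 t 39.57
```

Emit:
apply_moves(commands=[[[2, -22, 0, 0, 0, -0.004], [3, -40, 10, 0, 0, -0.004], [3, -47, 30, 0, 0, -0.004], [3, -47, 55, 0, 0, -0.004], [3, -47, 80, 0, 0, -0.004], [3, -47, 105, 0, 0, -0.004], [3, -47, 125, 0, 0, -0.004], [3, -47, 138, 0, 0, -0.004], [3, -47, 146, 0, 0, -0.004], [3, -47, 150, 0, 0, -0.004], [3, -47, 150, 0, 0, -0.004]]])

```text
clock: 40.48
eef_pos: [0.4654, -0.4157, 0.0444]
ee_rot: [3.14, -0.001, -3.031]
contact_force: [0.6, -0.1, -2.3]
grip_width: 0.0225
grip_force: 79.2
```

Run:
```python
from h import *
print(bot.get_state()['contact_force']);go([.4578,-.4260,.035],-3.0295)
```

```text
[ 0.5922071  -0.06279    -2.30917646]
d [ 8.7 -9.4  9.4] rv [ 0.001 -0.001 -0.002] rows>= 0.4 t 40.48
```

Emit:
apply_moves(commands=[[[4, -4, 0, 0, 0, 0], [8, -9, 2, 0, 0, 0], [8.5, -9.5, 5, 0, 0, 0], [8.5, -9.5, 7, 0, 0, 0], [8.5, -9.5, 8, 0, 0, 0], [8.5, -9.5, 8, 0, 0, 0]]])

```text
clock: 40.98
eef_pos: [0.4586, -0.4259, 0.0372]
ee_rot: [3.141, -0.0, -3.03]
contact_force: [-0.4, -0.5, -2.8]
grip_width: 0.0225
grip_force: 79.2
```

Emit:
apply_moves(commands=[[[0, 0, 0.5, 0, 0, 0], [0, 0, 1, 0, 0, 0], [0, 0, 1, 0, 0, 0]]])

```text
clock: 41.23
eef_pos: [0.4588, -0.4259, 0.0363]
ee_rot: [3.141, 0.0, -3.03]
contact_force: [-0.5, -0.3, -2.3]
grip_width: 0.0227
grip_force: 79.2
```

Lower 1 mm more, release and rise.

Emit:
apply_moves(commands=[[[0, 0, 0.5, 0, 0, 0], [0, 0, 1, 0, 0, 0], [0, 0, 1.3, 0, 0, 0], [0, 0, 1.3, 0, 0, 0]]])

```text
clock: 41.57
eef_pos: [0.4587, -0.426, 0.035]
ee_rot: [3.141, 0.0, -3.03]
contact_force: [-0.8, 0.6, -2.8]
grip_width: 0.0228
grip_force: 79.3
```

Emit:
apply_moves(commands=[[[0, 0, 0, 0, 0, 0], [0, 0, 0, 0, 0, 0], [0, 0, 0, 0, 0, 0], [0, 0, 0, 0, 0, 0], [0, 0, 0, 0, 0, 0], [0, 0, 0, 0, 0, 0]]], gripper=1)

```text
clock: 42.07
eef_pos: [0.4588, -0.4261, 0.0352]
ee_rot: [-3.142, 0.0, -3.03]
contact_force: [-0.1, 0.9, -0.4]
grip_width: 0.085
grip_force: 0.0
```

Emit:
apply_moves(commands=[[[0, 0, -15, 0, 0, 0], [0, 0, -50, 0, 0, 0], [0, 0, -90, 0, 0, 0], [0, 0, -130, 0, 0, 0], [0, 0, -170, 0, 0, 0], [0, 0, -210, 0, 0, 0], [0, 0, -230, 0, 0, 0], [0, 0, -230, 0, 0, 0], [0, 0, -230, 0, 0, 0]]])

```text
clock: 42.82
eef_pos: [0.459, -0.4264, 0.2664]
ee_rot: [-3.139, 0.002, -3.03]
contact_force: [-0.5, 0.9, -1.2]
grip_width: 0.0856
grip_force: 0.0
```

```bash
python3 chips.py t16
python3 - <<'E'
from h import *
im=cv2.imread('pics/t16.png');C=cam('top')
u=np.round(proj(C,[S2W((x,y,80)) for x,y in ((-70,-150),(-70,290),(80,-150),(80,290))])).astype(int);print(u)
g=cv2.cvtColor(im,cv2.COLOR_BGR2GRAY)[160:240,210:385].astype(int)
print('\n'.join(''.join(' .:-=+*#%@'[v*9//255] for v in r) for r in g))
im=cv2.cvtColor(im,cv2.COLOR_BGR2RGB)
for nm,lo,hi,z in (('green',(45,100,30),(85,255,255),.016),('red',(0,150,80),(6,255,255),.02),('blue',(95,90,40),(125,255,255),.065)):
  for c in blobs(im,lo,hi,30):
    r=cv2.minAreaRect(cast(C,c.reshape(-1,2),z)[:,:2].astype(np.float32)*1000);print(nm,np.round(r[0],1),np.round(r[1],1),round(r[2],1))
E
```

```text
42.8167 [-110.5 -410.9  266.4] [-3.13926351e+00  1.66600537e-03 -3.03035982e+00] [-0.46941952  0.91089719 -1.2325024 ]
[-85.9 -75.9  89. ] [144.8  15.9] 84.7
[-67.2  94.8  89. ] [185.   15.8] 85.1
[-28.4 -51.6  89. ] [75.6 56.4] 6.5
[66.9 95.4 89. ] [181.2  14.4] 85.0
[[378 230]
 [205 212]
 [383 171]
 [213 154]]
=====------------------------------------==+================----------------------------------------------------------::::::::::::::::::::::::::::::::::::::::::::::::::-------
=====------------------------=-----------===+++++++++++++============-------------------------------------------------:::::::::::::::::::::::::::::::::::::::::::::::::::::::::
=====-----------------------------------===+++++++=+++++++++++=++=============-==-------------------------------------:::::::::::::::::::::::::::::::::::::::::::::::::::::::::
=====-----------------------------------===+++++++++++++++++++++++++++==================-=---------------------------::::::::::::::::::::::::::::::::::::::::::::::::::::::::::
====------------------------------------===++++++++++++++++++++==+++++=+=+++++++++
[... 12706 characters left out ...]
:::::::::::------==========+++++++++++++++++++++++++=------
--------------------------------------------------------------------------------------------------------:......................:::::::::-------========+++++++++++++++++=------
-------------------------------------------------------------------------------------------------------::..............................:.:::::::::------========++++++++=------
-------------------------------------------------------------------------------------------------------::..........................................::::::::-----=========------
green [ 457.2 -412.4] [95.1 24.3] 0.3
red [ 439.5 -327. ] [22.5 92.5] 79.6
blue [441.7 374.2] [100.8  44.3] 84.3
```

The bed is clear, and the float, knife and tiles are in place. Five chips are accounted for in the box: two overlap in the shaded corner. Moving behind the cover with the gripper shut, with a look on the way.

Run:
```python
from h import *
go(S2W((112,-76,300)),np.pi+YAW)
```

```text
d [-286.   282.4  -35.5] rv [ 0.001 -0.     0.204] rows>= 9.7 t 42.87
```

Emit:
apply_moves(commands=[[[-5, 10, -30, 0, 0, 0.02], [-25, 35, -34, 0, 0, 0.05], [-50, 65, -34, 0, 0, 0.08], [-75, 95, -34, 0, 0, 0.11], [-100, 125, -34, 0, 0, 0.14], [-125, 155, -34, 0, 0, 0.17], [-145, 180, -34, 0, 0, 0.2], [-145, 180, -34, 0, 0, 0.204], [-145, 180, -34, 0, 0, 0.204], [-145, 180, -34, 0, 0, 0.204]]], gripper=0, newtons=30)

```text
clock: 43.7
eef_pos: [0.5823, -0.2312, 0.2972]
ee_rot: [3.141, -0.003, 3.05]
contact_force: [0.1, -0.2, -0.6]
grip_width: 0.0002
grip_force: 0.0
```

Run:
```python
from h import *
s=bot.get_state();print(W2S(s['eef_pos']))
go(S2W((112,-76,300)),np.pi+YAW)
im,C=snap('wrist','w17')
u=proj(C,[S2W(p) for p in ((-66,-146,6),(-66,0,6),(66,0,6),(66,-146,6))]);print(np.round(u))
```

```text
[  -5.7 -205.2  297.2]
d [-117.7  129.2   -3. ] rv [ 0.001 -0.003  0.   ] rows>= 4.2 t 43.7
[[367. 115.]
 [481. 116.]
 [469. 215.]
 [363. 215.]]
```

Run:
```python
from h import *
im=cv2.imread('pics/w17.png');g=cv2.cvtColor(im,cv2.COLOR_BGR2GRAY).astype(int)
g=g[108:228:2,400:520]
print('\n'.join(''.join(' .:-=+*#%@'[v*9//255] for v in r) for r in g))
```

```text
---------------------------------------*##+=====########++++*#######******#################################%*-:::::-----
------------------------------------------------=-----------=+-----------*=------------------------#---------:::::-=====
.....................................:----------------------------------------------------------------------::::::-=====
....................................:------------------------------------------------------------------------------=-=--
..................:....:-------------------------------------------------------------------------------------------=-=--
---------------------------------------:...:-===---#%%------------------------------------------------------------=----=
---------------------------------------:-====--=#%%%%%%:-----------------------------------------------------:---------+
-----------------:-----------------------++++++%%%%%%%%+----------------------------------------------------------===-:*
-------------.....::::......:::::......::-=++++=%%%%%%%%:..:----------------------------------------------------=--=---#
-----------
[... 5459 characters left out ...]
..............................................:::::::::::::::::::::::::::::::::::::::::::::::::
..........................................................................::::::::::::::::::::::::::::::::::::::::::::::
............................................................................:::::::::::::::::::::::::::::::::::::::::::-
...............................................................................::::::::::::::::::::::::::::::::::::::-++
..................................................................................::::::::::::::::::::::::::::::::::++++
.....................................................................................:::::::::::::::::::::::::::::+=====
```

The box holds three flat offcuts and one leaning on its edge. The shaded one's apparent size fits a stack of two, which makes five. Closing the cover.

Emit:
apply_moves(commands=[[[-25, 25, 0, 0, 0, 0], [-55, 60, -3, 0, 0, 0], [-85, 95, -3, 0, 0, 0], [-110, 122, -3, 0, 0, 0], [-118, 129, -3, 0, 0, 0], [-118, 129, -3, 0, 0, 0], [-118, 129, 5, 0, 0, 0], [-118, 129, 25, 0, 0, 0], [-118, 129, 50, 0, 0, 0], [-118, 129, 70, 0, 0, 0], [-118, 129, 85, 0, 0, 0], [-118, 129, 85, 0, 0, 0]]])

```text
clock: 44.75
eef_pos: [0.7092, -0.1158, 0.2096]
ee_rot: [3.141, -0.008, 3.046]
contact_force: [-0.6, -1.1, -1.0]
grip_width: 0.0002
grip_force: 0.0
```

Run:
```python
from h import *
s=bot.get_state();print(W2S(s['eef_pos']),s['ee_rot'],s['contact_force'],s['joints'])
```

```text
[110.  -78.6 209.6] [ 3.14063462 -0.00794531  3.04568359] [-0.58256509 -1.11217337 -1.02765782] [-2.68212558e-01  7.41039914e-01  9.00749967e-01 -4.19212562e-04
  1.50779469e+00 -1.74306795e+00]
```

Emit:
apply_moves(commands=[[[10, 0, 0, 0, 0, 0], [19, 0, 0, 0, 0, 0], [28, 0, 0, 0, 0, 0], [35, 0, 0, 0, 0, 0], [41, 0, 0.5, 0, 0, 0], [48, 0, 1.5, 0, 0, 0], [54, 0, 2.5, 0, 0, 0], [61, 0, 4, 0, 0, 0], [67, 0, 6, 0, 0, 0], [73, 0, 8, 0, 0, 0], [79, 0, 10.5, 0, 0, 0], [90, 0, 16, 0, 0, 0]]])

```text
clock: 45.75
eef_pos: [0.6229, -0.1055, 0.1986]
ee_rot: [-3.141, 0.002, 3.049]
contact_force: [0.6, -0.1, 2.3]
grip_width: 0.0002
grip_force: 0.8
```

Emit:
apply_moves(commands=[[[11, 0, 7, 0, 0, 0], [21, 0, 15, 0, 0, 0], [26, 0, 19, 0, 0, 0], [31, 0, 24, 0, 0, 0], [35, 0, 29, 0, 0, 0], [40, 0, 34, 0, 0, 0], [44, 0, 39, 0, 0, 0], [47, 0, 45, 0, 0, 0], [51, 0, 51, 0, 0, 0], [54, 0, 56, 0, 0, 0], [54, 0, 56, 0, 0, 0]]])

```text
clock: 46.67
eef_pos: [0.5677, -0.1, 0.1406]
ee_rot: [3.141, -0.003, 3.049]
contact_force: [-0.3, 0.3, 0.0]
grip_width: 0.0001
grip_force: 0.0
```

Run:
```python
from h import *
s=bot.get_state();print(W2S(s['eef_pos']),s['contact_force'])
im,C=snap('scene','s18')
for c in blobs(im,(18,120,60),(35,255,255),60):
    q=c.reshape(-1,2);print(q.min(0),q.max(0),cv2.contourArea(c), np.round(cv2.boxPoints(cv2.minAreaRect(c))).tolist())
for th in (1.58,.5,.4,.3,0):
    P=[S2W((72-r*np.cos(th)+8*np.sin(th),y,80+r*np.sin(th)+8*np.cos(th))) for r,y in((0,-149),(0,-3),(166,-3),(166,-149))]
    print(th,np.round(proj(C,P)).tolist())
```

```text
[-32.3 -75.9 140.6] [-0.30281431  0.32461135  0.04366342]
[623 352] [639 399] 328.5 [[623.0, 352.0], [639.0, 352.0], [639.0, 399.0], [623.0, 399.0]]
[314 253] [391 310] 1349.0 [[309.0, 265.0], [318.0, 250.0], [395.0, 296.0], [387.0, 311.0]]
[604 244] [634 261] 70.5 [[603.0, 248.0], [634.0, 244.0], [636.0, 259.0], [605.0, 263.0]]
[603 227] [622 248] 61.5 [[603.0, 227.0], [619.0, 224.0], [623.0, 246.0], [606.0, 248.0]]
[620 207] [636 233] 86.5 [[619.0, 207.0], [633.0, 205.0], [636.0, 232.0], [622.0, 234.0]]
[385 197] [401 217] 240.0 [[383.0, 214.0], [391.0, 194.0], [404.0, 199.0], [396.0, 219.0]]
[367 189] [382 209] 154.0 [[364.0, 205.0], [373.0, 187.0], [382.0, 191.0], [373.0, 210.0]]
[260 165] [322 218] 1678.5 [[259.0, 202.0], [284.0, 157.0], [322.0, 178.0], [297.0, 223.0]]
[242 110] [253 123] 122.5 [[242.0, 110.0], [253.0, 110.0], [253.0, 123.0], [242.0, 123.0]]
[369  11] [381  86] 699.0 [[369.0, 11.0], [381.0, 11.0], [381.0, 86.0], [369.0, 86.0]]
[570   0] [639   9] 247.5 [[570.0, 3.0], [570.0, -3.0], [640.0, 4.0], [639.0, 10.0]]
1.58 [[258.0, 204.0], [294.0, 221.0], [292.0, 175.0], [253.0, 160.0]]
0.5 [[259.0, 202.0], [295.0, 218.0], [322.0, 174.0], [285.0, 161.0]]
0.4 [[259.0, 201.0], [295.0, 218.0], [323.0, 177.0], [287.0, 163.0]]
0.3 [[259.0, 201.0], [295.0, 218.0], [324.0, 180.0], [288.0, 166.0]]
0 [[259.0, 201.0], [296.0, 217.0], [326.0, 191.0], [291.0, 177.0]]
```

The cover is following, now at about 0.4 rad. Pressing it shut.

Emit:
apply_moves(commands=[[[3, 0, 6, 0, 0, 0], [5, 0, 12, 0, 0, 0], [7, 0, 18, 0, 0, 0], [9, 0, 24, 0, 0, 0], [11, 0, 30, 0, 0, 0], [12, 0, 36, 0, 0, 0], [13, 0, 42, 0, 0, 0], [14, 0, 47, 0, 0, 0], [14, 0, 50, 0, 0, 0], [14, 0, 51, 0, 0, 0], [14, 0, 51, 0, 0, 0]]])

```text
clock: 47.63
eef_pos: [0.5549, -0.0989, 0.0907]
ee_rot: [3.141, -0.001, 3.049]
contact_force: [-0.8, 0.2, -0.2]
grip_width: -0.0001
grip_force: 0.0
```

Emit:
apply_moves(commands=[[[0, 0, 0.5, 0, 0, 0], [0, 0, 1, 0, 0, 0], [0, 0, 1, 0, 0, 0]]])

```text
clock: 47.88
eef_pos: [0.5552, -0.099, 0.0903]
ee_rot: [3.142, 0.001, 3.049]
contact_force: [0.2, 0.1, -0.3]
grip_width: -0.0001
grip_force: 0.0
```

Emit:
apply_moves(commands=[[[0, 0, 0.5, 0, 0, 0], [0, 0, 1, 0, 0, 0], [0, 0, 1, 0, 0, 0]]])

```text
clock: 48.13
eef_pos: [0.5551, -0.099, 0.0892]
ee_rot: [3.142, 0.0, 3.049]
contact_force: [0.7, -0.3, 0.9]
grip_width: 0.0002
grip_force: 0.2
```

Emit:
apply_moves(commands=[[[0, 0, 0.5, 0, 0, 0], [0, 0, 1, 0, 0, 0], [0, 0, 1, 0, 0, 0]]])

```text
clock: 48.38
eef_pos: [0.555, -0.099, 0.0881]
ee_rot: [3.142, 0.0, 3.049]
contact_force: [-0.1, -0.5, 0.1]
grip_width: 0.0003
grip_force: 0.3
```

Emit:
apply_moves(commands=[[[0, 0, 0.5, 0, 0, 0], [0, 0, 1, 0, 0, 0], [0, 0, 1, 0, 0, 0]]])

```text
clock: 48.63
eef_pos: [0.555, -0.099, 0.088]
ee_rot: [-3.142, 0.001, 3.049]
contact_force: [-1.6, 1.2, 7.3]
grip_width: -0.0
grip_force: 3.9
```

Emit:
apply_moves(commands=[[[0, 0, 0.5, 0, 0, 0], [0, 0, 1, 0, 0, 0], [0, 0, 1, 0, 0, 0]]])

```text
clock: 48.88
eef_pos: [0.5551, -0.099, 0.0879]
ee_rot: [-3.141, 0.001, 3.049]
contact_force: [-5.0, 1.4, 14.8]
grip_width: 0.0005
grip_force: 7.2
```

Firm stop at z = 88, so the cover is shut. Retreating and checking.

Emit:
apply_moves(commands=[[[0, 0, -10, 0, 0, 0], [0, 0, -40, 0, 0, 0], [0, 0, -80, 0, 0, 0], [30, 0, -120, 0, 0, 0], [70, 0, -160, 0, 0, 0], [110, 0, -180, 0, 0, 0], [130, 0, -180, 0, 0, 0], [130, 0, -180, 0, 0, 0], [130, 0, -180, 0, 0, 0], [130, 0, -180, 0, 0, 0]]])

```text
clock: 49.72
eef_pos: [0.4259, -0.0871, 0.2664]
ee_rot: [-3.141, 0.001, 3.049]
contact_force: [-0.1, 0.0, -0.3]
grip_width: -0.0
grip_force: 0.0
```

Run:
```python
from h import *
s=bot.get_state();print(s['clock'],W2S(s['eef_pos']),s['contact_force'],np.abs(s['qd']).max())
im,C=snap('scene','s19')
for nm,lo,hi in (('y',(18,120,60),(35,255,255)),('b',(95,110,60),(110,255,255)),('g',(45,100,30),(80,255,255)),('r',(0,150,80),(6,255,255))):
  for c in blobs(im,lo,hi,40):
    q=c.reshape(-1,2)
    if 150<q[:,0].min() and q[:,0].max()<480 and q[:,1].min()>100: print(nm,q.min(0),q.max(0))
old=cv2.imread('pics/scene0.png')[:,:,::-1]
for c in blobs(old,(18,120,60),(35,255,255),40):
    q=c.reshape(-1,2); print('old y',q.min(0),q.max(0))
im,C=snap('top','t19')
for nm,lo,hi,z in (('y',(18,120,80),(35,255,255),.088),('green',(45,100,30),(85,255,255),.016),('red',(0,150,80),(6,255,255),.02),('blue',(95,90,40),(125,255,255),.065)):
  for c in blobs(im,lo,hi,30):
    r=cv2.minAreaRect(cast(C,c.reshape(-1,2),z)[:,:2].astype(np.float32)*1000);print(nm,np.round(r[0],1),np.round(r[1],1),round(r[2],1))
```

```text
49.7167 [-174.7  -76.1  266.4] [-0.11112434  0.02662044 -0.2930384 ] 0.04083988467900254
y [315 253] [391 310]
y [385 197] [401 217]
y [368 189] [381 209]
y [261 178] [325 218]
y [242 110] [253 123]
y [369 103] [376 115]
r [256 167] [274 179]
old y [626 354] [639 399]
old y [315 253] [391 310]
old y [609 243] [635 262]
old y [606 229] [624 244]
old y [385 197] [401 217]
old y [368 190] [381 209]
old y [261 178] [325 218]
old y [242 110] [253 123]
old y [570   0] [639   9]
old y [369   0] [381  93]
y [ 127. -620.] [61.1 49.7] 40.0
y [415.8 111.1] [30.2 65.8] 81.9
y [423.2 181.6] [27.5 66. ] 83.1
y [ 587.3 -102.2] [146.  164.9] 84.7
y [761.9 188.4] [242.2  25.4] 79.8
green [ 457.4 -418. ] [32.  95.7] 88.8
red [ 437.  -326.6] [22.2 96.7] 78.9
blue [441.7 373.9] [101.5  44.6] 84.6
```

```bash
python3 -c "
from rig import bot
print(bot.sign_off())"
```

```text
the job is handed in; nothing more can be done
None
```

The job is handed in at about 50 s of the 192 s, with no verdict returned. Camera checks show both blue tiles on the stack, the bed clear, the cover shut, the knife and float back in place, and the muffs and level not moved; I did not re-check the mallet. I could see four offcuts in the box, and the fifth appears to be stacked under one of them.

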